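Slide the transformer carrier round the track into the test dock

ROBOT

A 6-joint arm with a two-finger parallel gripper is mounted at the origin on the work surface. World frame = base frame: x ahead of the robot, y to its left, z up, the work surface at z = 0. Lengths are in m, angles in rad, forces in N, time in s.
With the tool pointing down it reaches from about 0.4 to 0.825 m from the base axis. Payload 7 kg.
Tool frame: the origin (TCP) lies between the finger pads; the fingertips stand 22 mm ahead of it and the grasp point (between the pads) lies 3 mm ahead of it; z points along the fingers, y is the direction in which the jaws open and shut (so a half turn about z gives the same grasp; the last joint's range is limited). The gripper opens to 88 mm and grips with 3 to 60 N. Pads are 19 mm wide; open, the fingers measure 130 mm over their backs; the gripper's body (78 mm by 193 mm) begins 47 mm behind the grasp point.
Start: joints at [1.505, 0.359, 0.012, 0, -1.224, -0.288], TCP at [0.234, 0.633, 0.249] pointing down, gripper open.
Joint ranges: [-3.07, 3.07], [-1.43, 2.12], [-1.02, 1.25], [-3.03, 1.67], [-3.05, -0], [-3.03, 3.03]. Speed limits (rad/s): [2.39, 2.39, 3.01, 3.14, 3.14, 3.14].

INTERFACE

Orientations are given as [roll, pitch, yaw] about the fixed x, y, z axes, in that order (R = Rz(yaw) Ry(pitch) Rx(roll)).
In Python, from station import arm, optics gives the robot as it stands. The module is installed in compiled form; this text tells all that it offers.
- The arm moves only by the tool jog_arm, never from a script. Its argument "motion" is a list that holds one entry, the list of rows, each a list of 7 numbers: the shift along the tool's x, y, z in m, then the turn, a rotation vector about the tool's x, y, z in degrees, then the finger opening in m, from 0 to 0.0876. In form: [[[x, y, z, rx, ry, rz, grip], ...]]. A call has 1 to 8 rows; each row is the pose to reach, as a shift and turn from the pose measured when the call began, along the tool's axes at that moment; what a row does not reach only later rows make up. A row lasts 1/10 s, in which the tool goes at most 50 mm and 8.59 degrees, less where a joint would pass 70% of its speed; a pose out of reach is approached as far as the arm can. A call with a gripper value outside its range is refused whole. The fingers move at their own pace and stop on an object; "newtons" is the grip in N (left out, the last holds). Time passes only in rows, so rows that repeat a pose let the fingers close. It gives the time, the measured TCP pose, the force and the opening at its end, in the units of the state.
- arm.get_state(): the state, without advancing time (a new reading comes with each control period).
- optics.grab_frame(name): name is "scene" or "top"; returns the picture (400x640x3 uint8, red, green, blue); there is no depth.
- optics.camera_model(name): a dict with "mtx" (3x3 intrinsics, pixels), "D" ([k1, k2, p1, p2, k3] as OpenCV has them; the pictures are not rectified), "R" (3x3) and "t" (3): a world point X has camera coordinates R X + t. Camera axes: x right, y down, z forward; pixel columns grow to the right and rows downward; lengths in m; the calibration is good to about 2 mm. A picture is of the moment at which its call begins. camera_model takes no time and is no camera call.
- arm.job_done(): hands the job in, once; it reports no verdict.
The state is a dict: "t": time; "q": joint angles; "qd": joint speeds; "joint_efforts": joint torques, N m; "eef_pos": TCP position; "ee_rot": TCP orientation; "force": force on the tool from outside, world axes, zero at the start; "moment": the same for the moment, N m; "width": finger opening in m.
Only numpy, scipy, OpenCV 4.12 (cv2) and the standard library are available. Lean on these libraries where they do the work, as an engineer would, in place of code of your own. Each camera call takes 0.05 s, during which the arm holds its last target.

TASK

Slide the carrier with its transformer along the guide track, round the bend and into the test dock, and press it home against the sprung probe head until both latch arms have snapped in behind its nose and hold it there by themselves; then let go. Push gently: do not wedge the carrier in the bend or ram it against the dock's stops, and leave the other things on the bench where they are.

Things in the scene. Friction and masses are not known exactly. Their poses are not given: they have to be found in the camera images.
- track: Fixed aluminium T-slot track: straight entry leg, left quarter bend, straight exit leg. Origin: centre of the bend's arc, bench level, z up. Slot centreline: along +x at y=-110 mm from x=-190 (closed end) to 0, arc of radius 110 about the origin, then along +y at x=110 to y=225 mm. 49 mm wide; flat rail tops 20 mm above the bench; channel below 37 mm wide, with lips over its sides.
- bend_end (a point): Point on the track's centreline where the bend ends and the exit leg starts, at rail-top height. Farther along the exit leg a grey test dock (78 mm wide, 65 mm tall) is clamped astride the rails, at a new place for each job: its two rigid steel stops stand 125 to 165 mm past this point, not measured: feel or look for it. Between them a black sprung probe head stands 5 mm proud.
- carrier: Black plate 100 mm long, 0.35 to 0.6 kg, with a silver toroidal transformer 48 mm across (top 36 mm above origin). Origin: mid-length, mid-width, at rail-top height; +x towards the nose, a 60 mm wide crosspiece, x=24 to 50, z=2 to 14 mm; behind it 40 mm wide. Two round shoes, 34 mm diameter, at x=-25 and +25 mm run in the channel under its lips, 1.5 mm play a side: it slides, it cannot be lifted out.
- push_face (a point): Middle of the rear face of the carrier's upright push block (tail end, carrier x=-50 mm), 16 mm above the rail tops. Block 40 mm wide, 9 mm thick, from 2 to 46 mm above the rail tops; 25 mm free between it and the transformer. Push on it low down, in the direction of the track there, or pinch it. Sliding takes 1 to 4 N, more in the bend or pushed askew; pushed across the rails it wedges.
- probe (a joint): Sprung probe head of the dock, met by the carrier's nose: metres pressed in, 0 = free. Gives at about 3 N and stiffens by 0.8 N per mm, and is damped (1 N more per 8 mm/s), so press it in slowly; at 5 mm the nose meets the rigid stops.
- latch_right (a joint): Sprung steel latch arm of the dock, 36 mm long, on the right of the exit leg seen in the direction of travel: radians, 0 = closed. The passing nose pushes it aside (to about 0.13), adding a few N; once the probe head is about 3 mm in it snaps back to 0 behind the nose and holds the carrier, the probe head staying 2 to 3 mm in. Some 2 mm of travel remain from the snap to the rigid stops.
- latch_left (a joint): The same latch arm mirrored, on the left of the exit leg: radians, 0 = closed. Both arms must close; if the carrier stands askew one snaps before the other.
- reel: Standing grey solder reel, 60 mm diameter, 46 mm tall. Origin: centre of its underside. Bystander.
- cutters: Side cutters lying flat, about 125 mm long, 12 mm tall. Origin: near the joint, underside. Bystander.
- screwdriver: Screwdriver lying flat, 170 mm long. Bystander.
- spare: Loose spare toroidal transformer, 70 mm diameter, 32 mm tall (larger than the one on the carrier). Origin: centre of its underside. Bystander.
- multimeter: Yellow hand multimeter lying flat, 170 x 88 x 36 mm. Origin: centre of its underside. Bystander.
- tester: Larger orange-yellow insulation tester lying flat, 200 x 100 x 36 mm. Origin: centre of its underside. Bystander.
- tray: Open grey parts tray with screws, 100 x 70 x 25 mm. Origin: centre of its underside. Bystander.
Not all that is in view belongs to the job. Leave any purple or turquoise look-alike of the carrier alone.

How it is judged:
On the way:
1. the carrier has come round the bend into the exit leg, its nose pointing along it (y of carrier in the frame of track above 0.02 m and angle between the x axis of carrier and the y axis of track, either way round below 0.12 rad), for 0.1 s.
At the end, for the whole second after the job is handed in: The carrier stands at rest in the dock on the exit leg (more than 60 mm past the bend, within 0.12 rad of the leg's direction), keeping the probe head pressed in by more than 1.5 mm, and both latch arms are closed behind its nose (each below 0.08 rad) (value of joint probe above 0.0015 m and value of joint each of latch_right, latch_left below 0.08 rad and y of carrier in the frame of track above 0.06 m and angle between the x axis of carrier and the y axis of track, either way round below 0.12 rad and linear speed of carrier below 0.01 m/s); the robot touches nothing.
It fails at once if the carrier is jammed or rammed: more than 22 N between the carrier and the track with its dock (contact force between carrier and track above 22 N).
It fails at once if another thing on the bench is shifted by more than 30 mm (distance of any of reel, cutters, screwdriver, spare, multimeter, tester, tray from where it was at the start of the episode above 0.03 m).
It also fails if it takes over 67 s, if anything falls off the work surface, if the arm or the gripper's body presses on something with over 40 N, if the wrist force passes 120 N, or if a joint passes its speed limit or range.

## Working session

There is one attempt and no reset: what is moved stays moved. The work goes in short steps, Python scripts to look and compute and a tool call to move; the robot and the scene stay as the last step left them, time stands still between calls to the robot, and variables do not carry over. Pictures are saved under pics/ and viewed, and the job is handed in when it is done.

Besides the shell and the picture viewer there is one more tool, called after "Emit:" as name(argument=value, ...), one argument or row to a line, values as JSON. jog_arm: Moves the arm, as the interface text tells. Its arguments: {"type":"object","properties":{"motion":{"type":"array","items":{"type":"array","items":{"type":"array","items":{"type":"number"}}}},"newtons":{"type":"number"}},"required":["motion"]}

```bash
mkdir -p pics; python3 - <<'E'
from station import arm, optics
import cv2, numpy as np
for n in ("scene","top"):
    im=optics.grab_frame(n); cv2.imwrite(f"pics/{n}0.png",im[:,:,::-1])
    m=optics.camera_model(n); print(n,{k:np.round(np.array(v),4).tolist() for k,v in m.items()})
print(arm.get_state())
E
```

```text
scene {'mtx': [[377.6711, 0.0, 316.4699], [0.0, 377.6711, 195.5538], [0.0, 0.0, 1.0]], 'D': [-0.0412, 0.0, 0.0, 0.0, 0.0], 'R': [[-0.42, 0.9075, -0.0063], [0.7328, 0.335, -0.5922], [-0.5354, -0.2533, -0.8057]], 't': [0.2184, -0.3514, 1.5793]}
top {'mtx': [[367.646, 0.0, 311.4164], [0.0, 367.646, 200.0628], [0.0, 0.0, 1.0]], 'D': [-0.0472, 0.0, 0.0, 0.0, 0.0], 'R': [[0.0165, -0.9997, 0.0197], [-0.9818, -0.0199, -0.1889], [0.1892, -0.0162, -0.9818]], 't': [-0.0324, 0.5092, 1.0723]}
{'t': 0.1, 'q': array([ 1.50509703e+00,  3.59339862e-01,  1.11668249e-02, -3.18515543e-04,
       -1.22409157e+00, -2.88107542e-01]), 'qd': array([ 0.00111918, -0.00331701,  0.00161783,  0.00229144, -0.00012971,
        0.00118749]), 'joint_efforts': array([-8.14312807e-04, -5.84162879e+01,  2.93752849e+01,  7.01546788e+00,
        1.01720323e-02, -4.87696207e-05]), 'eef_pos': array([0.23374323, 0.63281527, 0.24770575]), 'ee_rot': array([ 3.14009980e+00, -1.30135512e-04, -3.53915196e-01]), 'force': array([ 0.0465068 , -0.14515247, -0.84589892]), 'moment': array([-0.00848896,  0.03802151, -0.01762552]), 'width': 0.08758071506244117}
```

View pics/scene0.png

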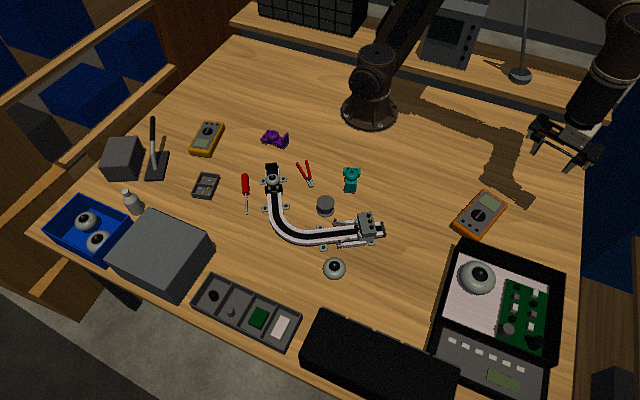

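View pics/top0.png

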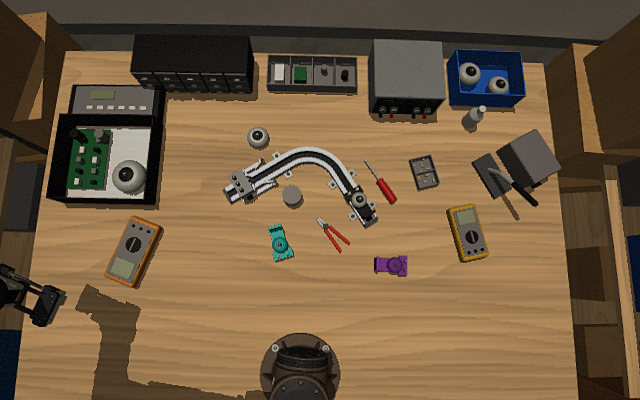

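The pictures show the track with the carrier at its entry end, near top (360,205) and scene (272,180). The dock is at top (240,185) and scene (370,225). The purple and turquoise decoys stand apart from the track. I'll enlarge both views.

```bash
python3 - <<'E'
import cv2
a=cv2.imread("pics/top0.png")[130:240,210:400]; cv2.imwrite("pics/top0z.png",cv2.resize(a,None,fx=4.2,fy=4.2,interpolation=cv2.INTER_CUBIC))
a=cv2.imread("pics/scene0.png")[140:270,230:400]; cv2.imwrite("pics/scene0z.png",cv2.resize(a,None,fx=4.5,fy=4.5,interpolation=cv2.INTER_CUBIC))
E
```

```text
(no output)
```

View pics/top0z.png

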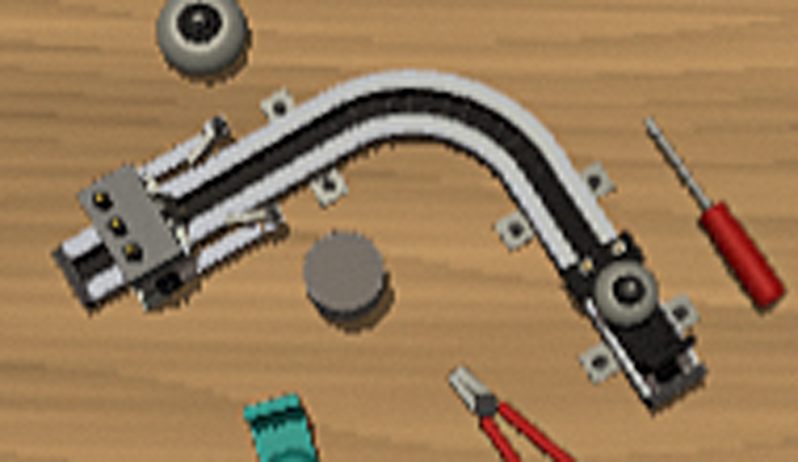

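View pics/scene0z.png

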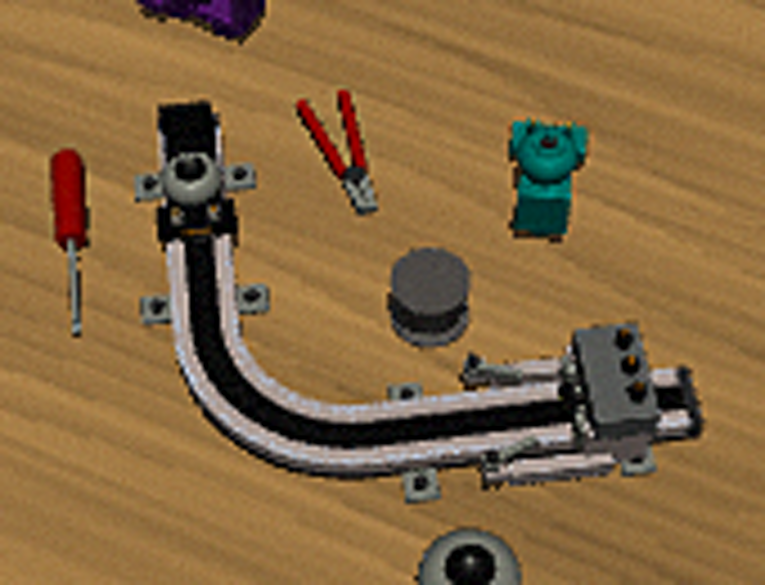

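Both views agree: the carrier is at the closed entry end with its nose towards the bend, and the dock is on the exit leg. Next I'll measure the track from the white rail pixels cast onto z = 20 mm.

```bash
cat > h.py <<'E'
from station import arm, optics
import cv2, numpy as np
from scipy.optimize import least_squares
def cast(n,px,z):
    m=optics.camera_model(n); K=np.array(m["mtx"]);R=np.array(m["R"]);t=np.array(m["t"])
    u=cv2.undistortPoints(np.array(px,float).reshape(-1,1,2),K,np.array(m["D"])).reshape(-1,2)
    d=np.c_[u,np.ones(len(u))]@R; c=-R.T@t
    return c+d*((z-c[2])/d[:,2])[:,None]
def proj(n,X):
    m=optics.camera_model(n)
    r,_=cv2.Rodrigues(np.array(m["R"])); return cv2.projectPoints(np.array(X,float).reshape(-1,1,3),r,np.array(m["t"]),np.array(m["mtx"]),np.array(m["D"]))[0].reshape(-1,2)
def totrack(P,p):
    c,s=np.cos(p[2]),np.sin(p[2]); d=P[:,:2]-p[:2]
    return np.c_[d[:,0]*c+d[:,1]*s,-d[:,0]*s+d[:,1]*c]
def off(L): # signed offset from centreline, + = outer side
    x,y=L.T
    return np.where((x<0),-y-.11,np.where(y>0,x-.11,np.hypot(x,y)-.11))
E
python3 - <<'E'
from h import *
for n,box in (("top",(215,138,385,225)),("scene",(255,150,400,255))):
    im=cv2.imread(f"pics/{n}0.png"); hsv=cv2.cvtColor(im,cv2.COLOR_BGR2HSV)
    m=((hsv[...,1]<45)&(hsv[...,2]>165)).astype(np.uint8)
    k=np.zeros_like(m);x0,y0,x1,y1=box;k[y0:y1,x0:x1]=m[y0:y1,x0:x1]
    nl,lab,st,_=cv2.connectedComponentsWithStats(k,connectivity=8)
    for i in range(1,nl):
        if st[i,4]>15: print(n,i,st[i])
    cv2.imwrite(f"pics/m_{n}.png",cv2.resize(k[y0:y1,x0:x1]*255,None,fx=4.5,fy=4.5,interpolation=0))
E
```

```text
top 1 [251 138  12   4  17]
top 2 [243 147 114  41 602]
top 3 [252 158  95  36 407]
top 4 [284 171   8   7  17]
top 6 [328 181   9   7  21]
top 7 [257 183  15  12  47]
top 8 [225 184   9   7  36]
top 11 [231 193   8   8  32]
top 19 [354 209  11  15  19]
scene 3 [278 192  76  42 291]
scene 4 [267 194  90  49 372]
scene 6 [345 220   9   3  23]
scene 9 [376 231   7   4  18]
scene 13 [341 241  25   4  58]
```

View pics/m_top.png

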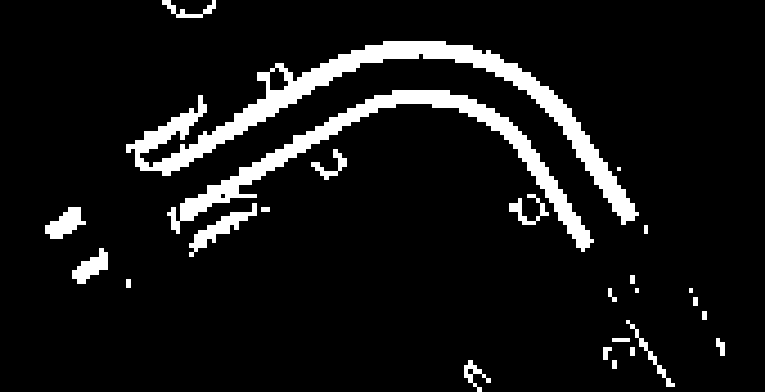

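View pics/m_scene.png

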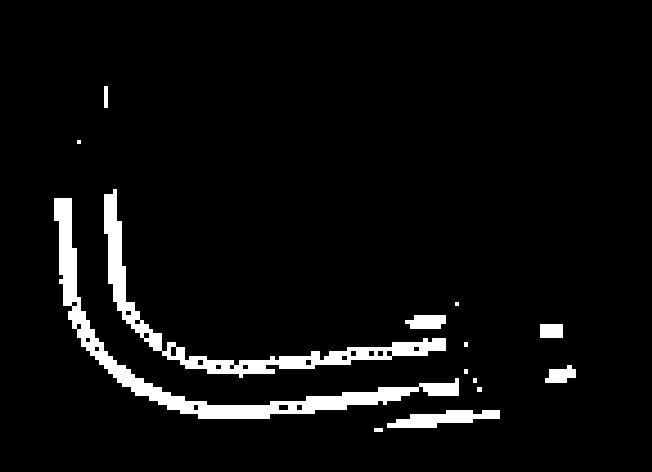

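```bash
python3 - <<'E'
from h import *
P={}
for n,box,outer,inner in (("top",(215,138,385,225),(243,147),(252,158)),("scene",(255,150,400,255),(267,194),(278,192))):
    im=cv2.imread(f"pics/{n}0.png"); hsv=cv2.cvtColor(im,cv2.COLOR_BGR2HSV)
    m=((hsv[...,1]<45)&(hsv[...,2]>165)).astype(np.uint8)
    k=np.zeros_like(m);x0,y0,x1,y1=box;k[y0:y1,x0:x1]=m[y0:y1,x0:x1]
    nl,lab,st,_=cv2.connectedComponentsWithStats(k,connectivity=8)
    for i in range(1,nl):
        for nm,b in (("o",outer),("i",inner)):
            if tuple(st[i,:2])==b and st[i,4]>200:
                yx=np.argwhere(lab==i); P[n,nm]=cast(n,yx[:,::-1],.02)
p0=np.r_[cast("top",[[305,205]],.02)[0,:2],.57]; print(p0)
def fit(keys):
    def f(p): return np.concatenate([off(totrack(P[k],p))-(p[3] if k[1]=="o" else -p[3]) for k in keys])
    r=least_squares(f,np.r_[p0,.017],loss="soft_l1",f_scale=.002)
    res=f(r.x); print(keys,np.round(r.x,4),"rms",np.sqrt(np.mean(res**2)),"med",np.median(abs(res)))
    return r.x
a=fit([k for k in P if k[0]=="top"]); b=fit([k for k in P if k[0]=="scene"]); c=fit(list(P))
for k in P:
    L=totrack(P[k],c);o=off(L);print(k,np.percentile(o*1000,[5,50,95]).round(1), "y max",L[:,1].max().round(4),"x min",L[:,0].min().round(4))
# track end corner check: x=110,y=225 end; x=-190,y=-110
def W(L,z):
    ca,sa=np.cos(c[2]),np.sin(c[2]);return [c[0]+L[0]*ca-L[1]*sa,c[1]+L[0]*sa+L[1]*ca,z]
for L in ((-.19,-.11),(.11,0),(.11,.225),(.11,.125),(.11,.165)):
    w=W(L,.02); print(L,np.round(w,3),[proj(n,[w])[0].round(1).tolist() for n in ("top","scene")])
np.save("trk.npy",c)
E
```

```text
[ 0.49917882 -0.00377286  0.57      ]
[('top', 'o'), ('top', 'i')] [ 0.557  -0.0117  0.546   0.0188] rms 0.006549753743010097 med 0.0034351159347796693
[('scene', 'i'), ('scene', 'o')] [ 0.5579 -0.0141  0.5718  0.0179] rms 0.0033264328673058173 med 0.0029948279724901355
[('top', 'o'), ('top', 'i'), ('scene', 'i'), ('scene', 'o')] [ 0.5574 -0.0128  0.5558  0.0184] rms 0.005813015860124597 med 0.0032391432853021256
('top', 'o') [11.5 18.6 39.9] y max 0.1515 x min -0.0729
('top', 'i') [-24.5 -18.8 -13.7] y max 0.1512 x min -0.0744
('scene', 'i') [-23.6 -17.7 -12.1] y max 0.1367 x min -0.0781
('scene', 'o') [12.6 18.1 23.8] y max 0.1401 x min -0.0751
(-0.19, -0.11) [ 0.454 -0.206  0.02 ] [[369.9, 220.6], [272.5, 168.1]]
(0.11, 0) [0.651 0.045 0.02 ] [[290.6, 158.0], [312.1, 236.0]]
(0.11, 0.225) [0.532 0.236 0.02 ] [[228.6, 193.1], [381.3, 228.3]]
(0.11, 0.125) [0.585 0.151 0.02 ] [[256.4, 177.4], [350.8, 231.7]]
(0.11, 0.165) [0.564 0.185 0.02 ] [[245.4, 183.6], [363.0, 230.3]]
```

```bash
python3 - <<'E'
from h import *
P={}
p0=np.load("trk.npy")
for n in ("top","scene"):
    im=cv2.imread(f"pics/{n}0.png"); hsv=cv2.cvtColor(im,cv2.COLOR_BGR2HSV)
    m=((hsv[...,1]<45)&(hsv[...,2]>165))
    yx=np.argwhere(m); P[n]=cast(n,yx[:,::-1],.02)
def fit(keys,p):
    for it in range(6):
        S=[]
        for k in keys:
            L=totrack(P[k],p);o=off(L)
            S.append(P[k][(abs(abs(o)-.0184)<.0085)&(L[:,0]>-.07)&(L[:,1]<.13)&(L[:,1]>-.15)])
        Q=np.vstack(S)
        sg=np.sign(off(totrack(Q,p)))
        f=lambda q: off(totrack(Q,q))-sg*q[3]
        p=least_squares(f,p).x
    print(keys,len(Q),np.round(p,4),"rms",np.sqrt(np.mean(f(p)**2)))
    return p
a=fit(["top"],p0);b=fit(["scene"],p0);c=fit(["top","scene"],p0)
np.save("trk.npy",c)
# carrier silver toroid, carrier plate dims
for n in ("top","scene"):
    im=cv2.imread(f"pics/{n}0.png"); hsv=cv2.cvtColor(im,cv2.COLOR_BGR2HSV)
    ctr=(359,199) if n=="top" else (272,180)
    m=((hsv[...,1]<60)&(hsv[...,2]>70)).astype(np.uint8)
    k=np.zeros_like(m);cv2.circle(k,ctr,9,1,-1);k&=m
    M=cv2.moments(k,True); u=(M["m10"]/M["m00"],M["m01"]/M["m00"])
    print(n,u,M["m00"],totrack(cast(n,[u],.046),c).round(4))
E
```

```text
['top'] 868 [ 0.557  -0.011   0.5735  0.0181] rms 0.0036378190302143805
['scene'] 631 [ 0.5579 -0.0141  0.5718  0.0179] rms 0.0033147021558917974
['top', 'scene'] 1500 [ 0.5574 -0.0123  0.5726  0.018 ] rms 0.0036193843565252414
top (358.5486111111111, 199.23611111111111) 144.0 [[-0.1192 -0.1081]]
scene (272.0593220338983, 179.8050847457627) 118.0 [[-0.1167 -0.1115]]
```

```bash
cat >> h.py <<'E'
from scipy.spatial.transform import Rotation as Ro
def trk(): return np.load("trk.npy")
def toworld(L):
    c=trk();a=c[2];L=np.atleast_2d(L)
    return np.c_[c[0]+L[:,0]*np.cos(a)-L[:,1]*np.sin(a),c[1]+L[:,0]*np.sin(a)+L[:,1]*np.cos(a)]
def cl(s): # centreline, s=0 at bend start; returns xy track
    A=.11*np.pi/2
    if s<0: return np.array([s,-.11])
    if s<A: t=s/.11; return .11*np.array([np.sin(t),-np.cos(t)])
    return np.array([.11,s-A])
def carrier(s): # s of rear shoe -> origin, heading (track)
    a=cl(s); lo,hi=.05,.06
    from scipy.optimize import brentq
    b=cl(s+brentq(lambda d: np.linalg.norm(cl(s+d)-a)-.05,.045,.07))
    return (a+b)/2,np.arctan2(*(b-a)[::-1])
def delta(xyz,yaw,st=None):
    st=st or arm.get_state(); R=Ro.from_euler("xyz",st["ee_rot"]); T=Ro.from_euler("xyz",[np.pi,0,yaw])
    return np.r_[R.inv().apply(np.array(xyz)-st["eef_pos"]),np.degrees((R.inv()*T).as_rotvec())]
def show(st=None):
    st=st or arm.get_state(); f=st["force"]; print("t %.2f"%st["t"],"pos",st["eef_pos"].round(4),"yaw",st["ee_rot"].round(3),"F",f.round(2),"w",round(st["width"],4),"q",st["q"].round(2))
    L=totrack(st["eef_pos"][None],trk())[0]; print("track",L.round(4),"F track",Ro.from_euler("z",-trk()[2]).apply(f).round(2))
E
python3 - <<'E'
from h import *
c=trk()
for xyz,yaw in (([.55,.2,.2],-.7),([*toworld([-.22,-.11])[0],.12],c[2]-np.pi/2)):
    print(np.round(xyz,4),delta(xyz,yaw).round(4))
E
```

```text
[0.55 0.2  0.2 ] [ 0.4467  0.2963  0.0482  0.0834 -0.0222 19.8292]
[ 0.4321 -0.224   0.12  ] [ 4.83000e-01  7.34800e-01  1.28900e-01  8.02000e-02 -3.47000e-02
  3.69135e+01]
```

Emit:
jog_arm(
  motion=[
    [[0.041,0.027,0.004,0,0,2,0],[0.082,0.054,0.008,0,0,4,0],[0.123,0.081,0.012,0,0,6,0],[0.164,0.108,0.016,0,0,8,0],[0.205,0.135,0.02,0,0,10,0],[0.246,0.162,0.024,0,0,12,0],[0.287,0.19,0.03,0,0,14,0],[0.33,0.217,0.034,0,0,16,0]],
  ],
  newtons=50,
)

```text
t: 0.9
eef_pos: [0.4679, 0.3136, 0.2138]
ee_rot: [3.14, -0.0, -0.634]
force: [0.5, 0.6, 1.3]
width: 0.0292
```

```bash
python3 - <<'E'
from h import *
show();c=trk()
for xyz,yaw in (([.55,.1,.2],-.8),([.55,0,.18],-.8),([*toworld([-.22,-.11])[0],.12],c[2]-np.pi/2)):
    print(np.round(xyz,4),delta(xyz,yaw).round(4))
E
```

```text
t 0.90 pos [0.4679 0.3136 0.2138] yaw [ 3.14  -0.    -0.634] F [0.49 0.59 1.27] w 0.0292 q [ 0.94  0.2  -0.29  0.   -1.08 -0.  ]
track [0.1014 0.3224] F track [0.74 0.23 1.27]
[0.55 0.1  0.2 ] [ 0.1927  0.1234  0.014   0.1033 -0.0267  9.4967]
[0.55 0.   0.18] [ 0.2519  0.2039  0.0342  0.1033 -0.0267  9.4967]
[ 0.4321 -0.224   0.12  ] [ 0.2896  0.4541  0.0947  0.1005 -0.037  20.8515]
```

Emit:
jog_arm(
  motion=[
    [[0.042,0.027,0.004,0,0,2,0],[0.085,0.054,0.008,0,0,4,0],[0.128,0.082,0.012,0,0,6,0],[0.165,0.112,0.016,0,0,8,0],[0.2,0.145,0.022,0,0,10,0],[0.228,0.182,0.03,0,0,13,0],[0.245,0.228,0.04,0,0,15,0],[0.255,0.275,0.05,0,0,17,0]],
  ],
)

```text
t: 1.7
eef_pos: [0.51, -0.0612, 0.1635]
ee_rot: [3.139, -0.001, -0.933]
force: [0.2, -1.0, 0.0]
width: 0.0005
```

```bash
python3 - <<'E'
from h import *
show();c=trk()
for xyz,yaw in (([*toworld([-.22,-.11])[0],.12],c[2]-np.pi/2),):
    print(np.round(xyz,4),delta(xyz,yaw).round(4))
E
```

```text
t 1.70 pos [ 0.51   -0.0612  0.1635] yaw [ 3.139e+00 -1.000e-03 -9.330e-01] F [ 0.21 -1.04  0.  ] w 0.0005 q [ 0.26  0.17 -0.46  0.   -0.94  0.37]
track [-0.0663 -0.0154] F track [-0.38 -0.99  0.  ]
[ 0.4321 -0.224   0.12  ] [ 0.0844  0.1594  0.044   0.1273 -0.0477  3.734 ]
```

Emit:
jog_arm(
  motion=[
    [[0.021,0.04,0.011,0,0,1,0],[0.042,0.08,0.022,0,0,2,0],[0.063,0.12,0.033,0,0,3,0],[0.0844,0.1594,0.044,0.12,-0.05,3.7,0],[0.0844,0.1594,0.044,0.12,-0.05,3.7,0],[0.0844,0.1594,0.044,0.12,-0.05,3.7,0]],
  ],
)

```text
t: 2.3
eef_pos: [0.4312, -0.2249, 0.1196]
ee_rot: [3.141, 0.001, -1.0]
force: [0.3, 0.5, 0.3]
width: 0.0007
```

```bash
python3 - <<'E'
from h import *
show();c=trk()
print(delta([*toworld([-.22,-.11])[0],.052],c[2]-np.pi/2).round(4))
for n,b in (("top",(320,150,430,250)),("scene",(220,100,330,220))):
    im=optics.grab_frame(n)[:,:,::-1]; x0,y0,x1,y1=b; cv2.imwrite(f"pics/{n}1.png",cv2.resize(im[y0:y1,x0:x1],None,fx=5,fy=5,interpolation=cv2.INTER_CUBIC))
E
```

```text
t 2.30 pos [ 0.4312 -0.2249  0.1196] yaw [ 3.141e+00  1.000e-03 -1.000e+00] F [0.3  0.51 0.34] w 0.0007 q [-0.08  0.18 -0.57 -0.   -0.82  0.65]
track [-0.2212 -0.1103] F track [0.53 0.27 0.34]
[-0.0003 -0.0013  0.0676  0.0475  0.0365 -0.1245]
```

View pics/top1.png

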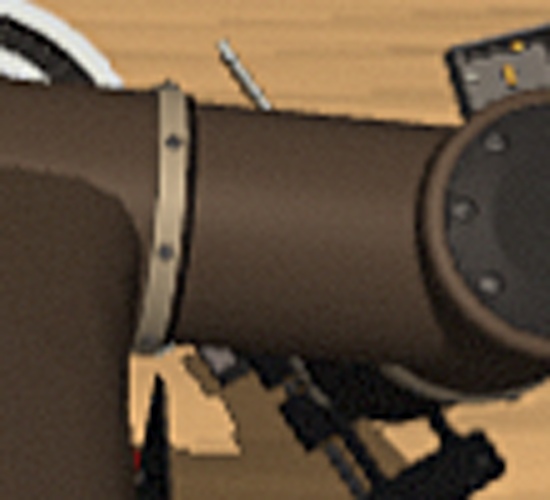

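View pics/scene1.png

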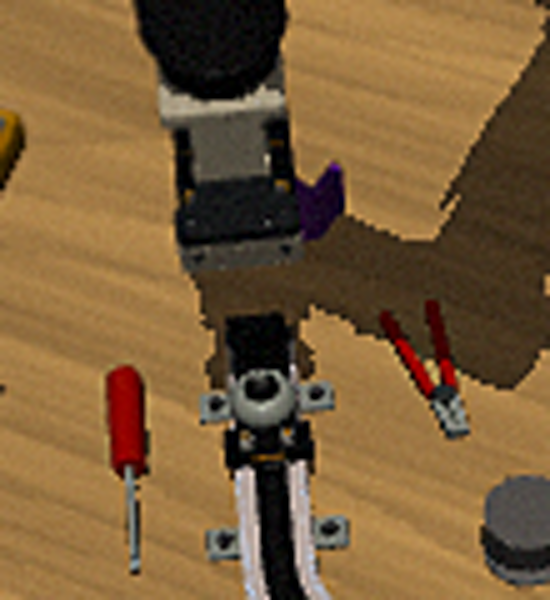

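Scene view: the gripper is above and behind the carrier tail (crop (265,340)). The purple decoy is lower and to the side, and clear of the fingers. Descending now.

Emit:
jog_arm(
  motion=[
    [[0,0,0.02,0,0,0,0],[0,0,0.04,0,0,0,0],[0,0,0.06,0,0,0,0],[-0.0003,0,0.0676,0.05,0.04,-0.12,0],[-0.0003,0,0.0676,0.05,0.04,-0.12,0]],
  ],
)

```text
t: 2.9
eef_pos: [0.4324, -0.2225, 0.0519]
ee_rot: [3.141, 0.0, -0.994]
force: [-0.1, -0.6, 0.3]
width: 0.0004
```

```bash
python3 - <<'E'
from h import *
show()
E
```

```text
t 2.90 pos [ 0.4324 -0.2225  0.0519] yaw [ 3.141  0.    -0.994] F [-0.08 -0.58  0.3 ] w 0.0004 q [-0.07  0.28 -0.64  0.   -0.65  0.65]
track [-0.219 -0.109] F track [-0.39 -0.45  0.3 ]
```

Emit:
jog_arm(
  motion=[
    [[0,-0.004,0,0,0,0.2,0],[0,-0.008,0,0,0,0.2,0],[0,-0.012,0,0,0,0.2,0],[0,-0.016,0,0,0,0.2,0],[0,-0.02,0,0,0,0.2,0]],
  ],
)

```text
t: 3.4
eef_pos: [0.4497, -0.2115, 0.0522]
ee_rot: [-3.141, -0.0, -0.997]
force: [0.3, 0.0, 0.1]
width: 0.0002
```

```bash
python3 - <<'E'
from h import *
show()
E
```

```text
t 3.40 pos [ 0.4497 -0.2115  0.0522] yaw [-3.141 -0.    -0.997] F [0.29 0.02 0.11] w 0.0002 q [-0.04  0.29 -0.62  0.   -0.66  0.62]
track [-0.1984 -0.109 ] F track [ 0.26 -0.14  0.11]
```

Emit:
jog_arm(
  motion=[
    [[0,-0.004,0,0,0,0,0],[0,-0.008,0,0,0,0,0],[0,-0.012,0,0,0,0,0],[0,-0.016,0,0,0,0,0]],
  ],
)

```text
t: 3.8
eef_pos: [0.4629, -0.2027, 0.0522]
ee_rot: [3.141, 0.0, -0.997]
force: [-2.6, -1.9, 2.4]
width: 0.0005
```

```bash
python3 - <<'E'
from h import *
show()
for n,b in (("scene",(230,120,330,220)),):
    im=optics.grab_frame(n)[:,:,::-1]; x0,y0,x1,y1=b; cv2.imwrite(f"pics/{n}2.png",cv2.resize(im[y0:y1,x0:x1],None,fx=5,fy=5,interpolation=cv2.INTER_CUBIC))
E
```

```text
t 3.80 pos [ 0.4629 -0.2027  0.0522] yaw [ 3.141  0.    -0.997] F [-2.56 -1.92  2.41] w 0.0005 q [-0.02  0.31 -0.6   0.   -0.67  0.6 ]
track [-0.1826 -0.1088] F track [-3.19 -0.23  2.41]
```

View pics/scene2.png

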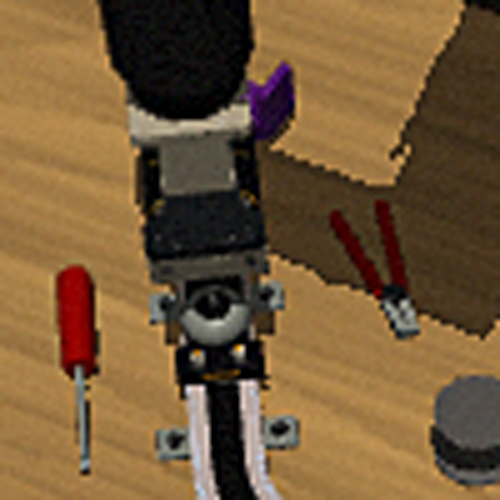

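```bash
cat >> h.py <<'E'
def toroid(ctr,r=9,n="scene"):
    im=cv2.cvtColor(optics.grab_frame(n),cv2.COLOR_RGB2HSV)
    m=((im[...,1]<60)&(im[...,2]>70)).astype(np.uint8)
    k=np.zeros_like(m);cv2.circle(k,ctr,r,1,-1);k&=m
    M=cv2.moments(k,True); u=(M["m10"]/M["m00"],M["m01"]/M["m00"])
    print("toroid px",np.round(u,1),M["m00"],totrack(cast(n,[u],.046),trk()).round(4))
E
python3 - <<'E'
from h import *
show(); toroid((273,183)); 
E
```

```text
t 3.85 pos [ 0.4639 -0.2025  0.0523] yaw [-3.141 -0.    -0.997] F [ 0.62  0.92 -0.19] w 0.0005 q [-0.02  0.31 -0.6   0.   -0.67  0.6 ]
track [-0.1816 -0.1092] F track [ 1.02  0.44 -0.19]
toroid px [272.6 184.6] 86.0 [[-0.0952 -0.1112]]
```

Emit:
jog_arm(
  motion=[
    [[0,-0.004,0,0,0,0,0],[0,-0.009,0,0,0,0,0],[0,-0.014,0,0,0,0,0],[0,-0.019,0,0,0,0,0],[0,-0.024,0,0,0,0,0],[0,-0.029,0,0,0,0,0],[0,-0.034,0,0,0,0,0],[0,-0.039,0,0,0,0,0]],
  ],
)

```text
t: 4.7
eef_pos: [0.4973, -0.181, 0.0523]
ee_rot: [-3.14, -0.001, -0.997]
force: [-3.7, -2.9, 1.9]
width: 0.0003
```

```bash
python3 - <<'E'
from h import *
show(); toroid((276,195)); 
im=optics.grab_frame("scene")[:,:,::-1]; x0,y0,x1,y1=(230,120,330,220); cv2.imwrite("pics/scene3.png",cv2.resize(im[y0:y1,x0:x1],None,fx=5,fy=5,interpolation=cv2.INTER_CUBIC))
E
```

```text
t 4.70 pos [ 0.4973 -0.181   0.0523] yaw [-3.14e+00 -1.00e-03 -9.97e-01] F [-3.67 -2.89  1.93] w 0.0003 q [ 0.02  0.34 -0.55  0.   -0.69  0.55]
track [-0.1419 -0.1093] F track [-4.65 -0.44  1.93]
toroid px [274.2 194.5] 78.0 [[-0.0523 -0.1087]]
```

View pics/scene3.png

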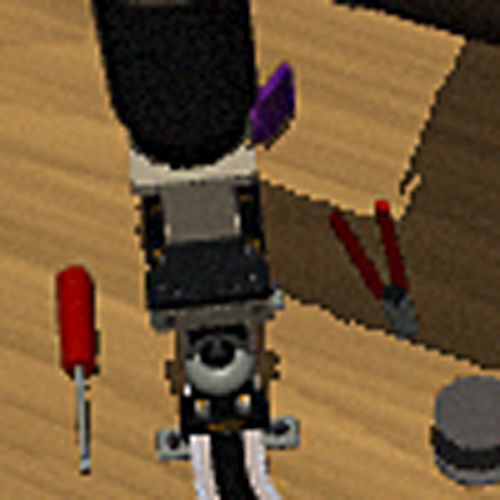

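```bash
python3 - <<'E'
from h import *
show()
print(totrack(cast("scene",[[268.5,205.5],[276,206]],.034),trk()).round(4),totrack(cast("scene",[[276,206]],.022),trk()).round(4))
E
```

```text
t 4.80 pos [ 0.4985 -0.1808  0.0525] yaw [-3.139e+00 -2.000e-03 -9.960e-01] F [-0.52  0.29 -0.55] w 0.0003 q [ 0.02  0.34 -0.55  0.   -0.68  0.55]
track [-0.1408 -0.1097] F track [-0.28  0.52 -0.55]
[[-0.0185 -0.1314]
 [-0.013  -0.1068]] [[-0.0214 -0.1073]]
```

Emit:
jog_arm(
  motion=[
    [[0,-0.004,0,0,0,0,0],[0,-0.009,0,0,0,0,0],[0,-0.014,0,0,0,0,0],[0,-0.019,0,0,0,0,0],[0,-0.024,0,0,0,0,0],[0,-0.029,0,0,0,0,0],[0,-0.034,0,0,0,0,0],[0,-0.039,0,0,0,0,0]],
  ],
)

```text
t: 5.6
eef_pos: [0.5316, -0.1593, 0.0526]
ee_rot: [-3.139, -0.002, -0.996]
force: [-3.2, -0.8, 1.1]
width: 0.0006
```

```bash
cat >> h.py <<'E'
OFF=.071
def scur(): # rear-shoe s whose tool point is nearest the TCP
    from scipy.optimize import minimize_scalar
    p=totrack(arm.get_state()["eef_pos"][None],trk())[0]
    g=np.linspace(-.15,.3,1801)
    T=[]
    for s in g:
        o,h=carrier(s);T.append(o-OFF*np.array([np.cos(h),np.sin(h)]))
    d=np.linalg.norm(np.array(T)-p,axis=1);i=d.argmin();return g[i],d[i]
def plan(step,n=8,z=.052):
    s0,d=scur();print("s",round(s0,4),"dist",round(d,4)); c=trk()
    o,h=carrier(s0);st=arm.get_state();L=o-OFF*np.array([np.cos(h),np.sin(h)])
    e=totrack(st["eef_pos"][None],c)[0]-L;print("origin",o.round(4),"head deg",np.degrees(h).round(2),"lateral(left+) err",round(-e[0]*np.sin(h)+e[1]*np.cos(h),4),"yaw err deg",round(np.degrees(st["ee_rot"][2]-(c[2]+h-np.pi/2)),2), "F along/left",Ro.from_euler("z",-c[2]-h).apply(st["force"]).round(2))
    for k in range(1,n+1):
        o,h=carrier(s0+step*k); u=np.array([np.cos(h),np.sin(h)])
        d=delta([*toworld(o-OFF*u)[0],z],c[2]+h-np.pi/2)
        print([float(v) for v in np.round(d,4)[:3]],float(d[5].round(1)),"head",np.degrees(h).round(1))
E
python3 - <<'E'
from h import *
show();plan(.004)
E
```

```text
t 5.60 pos [ 0.5316 -0.1593  0.0526] yaw [-3.139e+00 -2.000e-03 -9.960e-01] F [-3.19 -0.8   1.13] w 0.0006 q [ 0.06  0.37 -0.49  0.   -0.71  0.51]
track [-0.1013 -0.1096] F track [-3.11  1.06  1.13]
s -0.0553 dist 0.0004
origin [-0.0303 -0.11  ] head deg 0.0 lateral(left+) err 0.0004 yaw err deg 0.13 F along/left [-3.11  1.06  1.13]
[0.0004, -0.0041, 0.0006] 0.1 head 0.0
[0.0005, -0.0081, 0.0006] 0.1 head 0.0
[0.0006, -0.0121, 0.0006] -0.1 head 0.2
[0.001, -0.0161, 0.0006] -0.5 head 0.6
[0.0014, -0.0201, 0.0006] -1.0 head 1.1
[0.002, -0.0241, 0.0006] -1.7 head 1.8
[0.0027, -0.0281, 0.0007] -2.6 head 2.7
[0.0035, -0.0322, 0.0007] -3.6 head 3.8
```

Emit:
jog_arm(
  motion=[
    [[0.0004,-0.004,0.0006,0,0,0,0],[0.0005,-0.008,0.0006,0,0,0,0],[0.0006,-0.012,0.0006,0,0,-0.1,0],[0.001,-0.016,0.0006,0,0,-0.5,0],[0.0014,-0.02,0.0006,0,0,-1,0],[0.002,-0.024,0.0006,0,0,-1.7,0],[0.0027,-0.028,0.0006,0,0,-2.6,0],[0.0035,-0.032,0.0007,0,0,-3.6,0]],
  ],
)

```text
t: 6.4
eef_pos: [0.5608, -0.1448, 0.052]
ee_rot: [-3.139, -0.002, -0.932]
force: [-4.7, -3.1, 4.8]
width: 0.0001
```

```bash
python3 - <<'E'
from h import *
plan(.004)
im=optics.grab_frame("scene")[:,:,::-1]; x0,y0,x1,y1=(240,140,370,250); cv2.imwrite("pics/scene4.png",cv2.resize(im[y0:y1,x0:x1],None,fx=5,fy=5,interpolation=cv2.INTER_CUBIC))
E
```

```text
s -0.023 dist 0.0001
origin [ 0.0019 -0.1083] head deg 3.83 lateral(left+) err -0.0001 yaw err deg -0.01 F along/left [-5.6   0.33  4.77]
[0.0012, -0.004, 0.0001] -1.2 head 5.1
[0.0025, -0.0081, 0.0001] -2.6 head 6.4
[0.0041, -0.0121, 0.0001] -4.2 head 8.0
[0.0057, -0.0162, 0.0001] -5.9 head 9.7
[0.0075, -0.0204, 0.0001] -7.8 head 11.6
[0.0093, -0.0246, 0.0001] -9.8 head 13.7
[0.0111, -0.029, 0.0002] -11.9 head 15.7
[0.0128, -0.0333, 0.0002] -14.0 head 17.8
```

View pics/scene4.png

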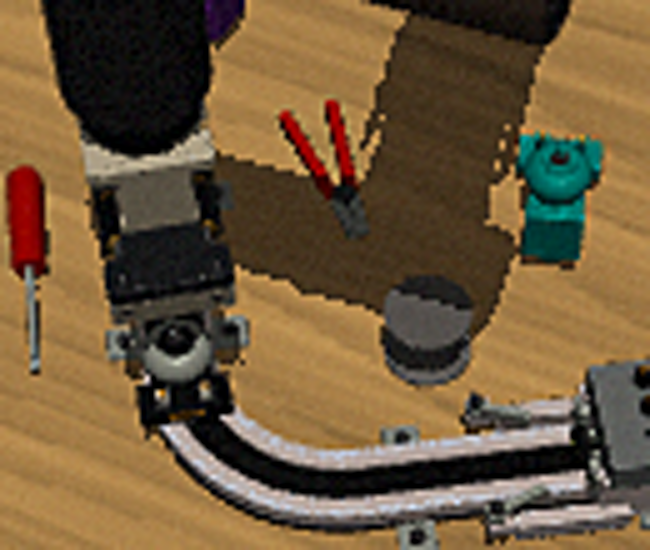

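Emit:
jog_arm(
  motion=[
    [[0.0012,-0.004,-0.0005,0,0,-1.2,0],[0.0025,-0.008,-0.001,0,0,-2.6,0],[0.0041,-0.012,-0.001,0,0,-4.2,0],[0.0057,-0.0162,-0.001,0,0,-5.9,0],[0.0075,-0.0204,-0.001,0,0,-7.8,0],[0.0093,-0.0246,-0.001,0,0,-9.8,0],[0.0111,-0.029,-0.001,0,0,-11.9,0],[0.0128,-0.0333,-0.001,0,0,-14,0]],
  ],
)

```text
t: 7.25
eef_pos: [0.5966, -0.1349, 0.0532]
ee_rot: [-3.139, -0.004, -0.683]
force: [-1.7, -2.2, 1.0]
width: 0.0002
```

```bash
python3 - <<'E'
from h import *
plan(.004,z=.0535);show()
im=optics.grab_frame("scene")[:,:,::-1]; x0,y0,x1,y1=(240,140,370,250); cv2.imwrite("pics/scene5.png",cv2.resize(im[y0:y1,x0:x1],None,fx=5,fy=5,interpolation=cv2.INTER_CUBIC))
E
```

```text
s 0.0102 dist 0.0002
origin [ 0.0339 -0.1016] head deg 18.48 lateral(left+) err -0.0001 yaw err deg -0.41 F along/left [-2.77 -0.09  1.04]
[0.0024, -0.0041, -0.0002] -2.5 head 20.6
[0.0047, -0.0081, -0.0002] -4.6 head 22.6
[0.0069, -0.0123, -0.0002] -6.7 head 24.7
[0.0089, -0.0165, -0.0002] -8.7 head 26.8
[0.0108, -0.0207, -0.0002] -10.8 head 28.9
[0.0125, -0.0251, -0.0001] -12.9 head 31.0
[0.0141, -0.0295, -0.0001] -15.0 head 33.1
[0.0155, -0.034, -0.0001] -17.1 head 35.1
t 7.25 pos [ 0.5966 -0.1349  0.0532] yaw [-3.139 -0.004 -0.683] F [-1.66 -2.22  1.04] w 0.0002 q [ 0.1   0.44 -0.36  0.   -0.76  0.79]
track [-0.0335 -0.1243] F track [-2.6  -0.97  1.04]
```

View pics/scene5.png

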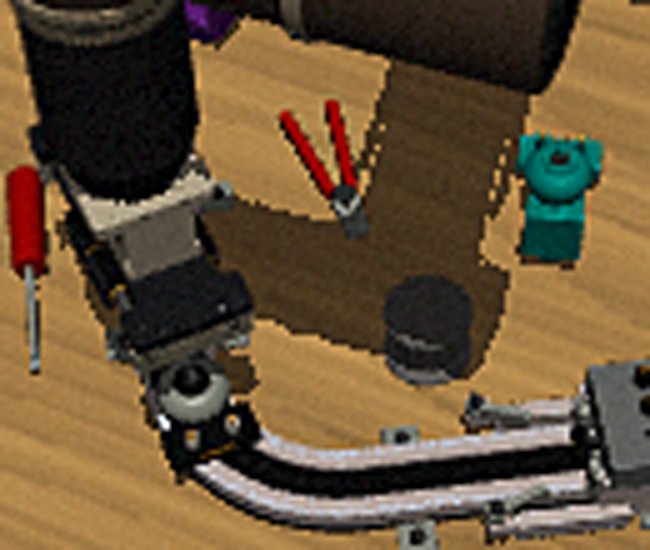

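The picture shows the carrier following the bend cleanly, with its nose at crop (215,435). Forces are low, so I'll continue.

Emit:
jog_arm(
  motion=[
    [[0.0024,-0.0041,-0.0003,0,0,-2.5,0],[0.0047,-0.0081,-0.0005,0,0,-4.6,0],[0.0069,-0.0123,-0.0005,0,0,-6.7,0],[0.0089,-0.0165,-0.0005,0,0,-8.7,0],[0.0108,-0.0207,-0.0005,0,0,-10.8,0],[0.0125,-0.0251,-0.0005,0,0,-12.9,0],[0.0141,-0.0295,-0.0005,0,0,-15,0],[0.0155,-0.034,-0.0005,0,0,-17.1,0]],
  ],
)

```text
t: 8.1
eef_pos: [0.6312, -0.1183, 0.054]
ee_rot: [-3.14, -0.006, -0.38]
force: [-3.6, -7.3, 3.0]
width: 0.0005
```

```bash
python3 - <<'E'
from h import *
plan(.004,z=.0535)
E
```

```text
s 0.043 dist 0.0006
origin [ 0.0623 -0.0872] head deg 35.53 lateral(left+) err -0.0006 yaw err deg -0.13 F along/left [-8.14  0.61  2.99]
[0.0019, -0.0042, 0.0006] -2.2 head 37.6
[0.0043, -0.0082, 0.0006] -4.3 head 39.7
[0.0065, -0.0123, 0.0006] -6.4 head 41.8
[0.0085, -0.0165, 0.0006] -8.5 head 43.9
[0.0104, -0.0208, 0.0006] -10.5 head 46.0
[0.0122, -0.0251, 0.0007] -12.6 head 48.0
[0.0138, -0.0295, 0.0007] -14.7 head 50.1
[0.0152, -0.034, 0.0007] -16.8 head 52.2
```

Emit:
jog_arm(
  motion=[
    [[0.0012,-0.0025,0,0,0,-1.2,0],[0.0028,-0.0052,0,0,0,-2.7,0],[0.0043,-0.0082,0,0,0,-4.3,0],[0.006,-0.0113,0,0,0,-5.9,0]],
  ],
)

```text
t: 8.5
eef_pos: [0.6414, -0.1098, 0.0542]
ee_rot: [-3.14, -0.006, -0.275]
force: [-0.1, -2.3, -0.7]
width: 0.0005
```

```bash
python3 - <<'E'
from h import *
plan(.003,z=.054)
im=optics.grab_frame("scene")[:,:,::-1]; x0,y0,x1,y1=(240,140,370,250); cv2.imwrite("pics/scene6.png",cv2.resize(im[y0:y1,x0:x1],None,fx=5,fy=5,interpolation=cv2.INTER_CUBIC))
E
```

```text
s 0.0545 dist 0.0002
origin [ 0.071  -0.0802] head deg 41.52 lateral(left+) err -0.0001 yaw err deg -0.1 F along/left [-2.27 -0.49 -0.73]
[0.0018, -0.0032, 0.0002] -1.7 head 43.1
[0.0036, -0.0062, 0.0002] -3.2 head 44.6
[0.0053, -0.0092, 0.0002] -4.8 head 46.2
[0.007, -0.0123, 0.0003] -6.3 head 47.8
[0.0085, -0.0155, 0.0003] -7.9 head 49.3
[0.01, -0.0186, 0.0003] -9.5 head 50.9
[0.0114, -0.0219, 0.0003] -11.0 head 52.5
[0.0127, -0.0251, 0.0003] -12.6 head 54.0
```

View pics/scene6.png

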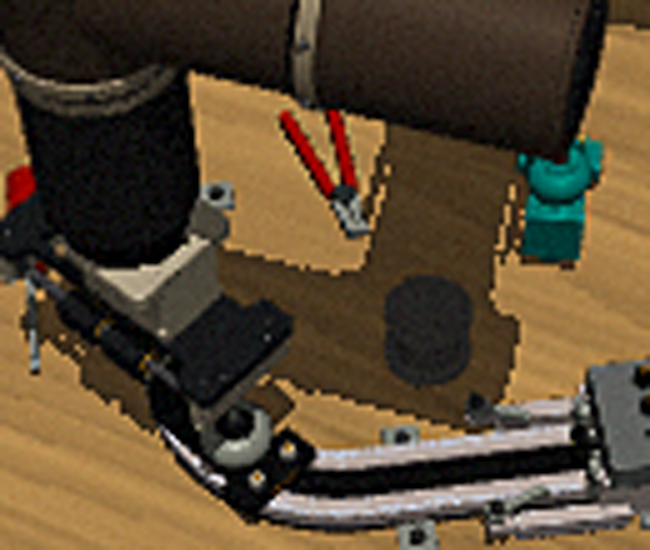

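The carrier is well into the bend and the force at this speed is about 2–3 N. I'll keep to 3 mm per row.

Emit:
jog_arm(
  motion=[
    [[0.0018,-0.0032,0,0,0,-1.7,0],[0.0036,-0.0062,0,0,0,-3.2,0],[0.0053,-0.0092,0,0,0,-4.8,0],[0.007,-0.0123,0,0,0,-6.3,0],[0.0085,-0.0155,0,0,0,-7.9,0],[0.01,-0.0186,0,0,0,-9.5,0],[0.0114,-0.0219,0,0,0,-11,0],[0.0127,-0.0251,0,0,0,-12.6,0]],
  ],
)

```text
t: 9.35
eef_pos: [0.6611, -0.0884, 0.0543]
ee_rot: [3.142, -0.007, -0.051]
force: [-0.7, -4.5, 0.9]
width: 0.0005
```

```bash
python3 - <<'E'
from h import *
plan(.003,z=.054)
E
```

```text
s 0.0792 dist 0.0002
origin [ 0.0871 -0.0623] head deg 54.42 lateral(left+) err -0.0002 yaw err deg -0.15 F along/left [-4.57  0.49  0.89]
[0.0017, -0.0029, 0.0003] -1.7 head 56.0
[0.0035, -0.0059, 0.0003] -3.3 head 57.5
[0.0052, -0.009, 0.0003] -4.8 head 59.1
[0.0068, -0.0121, 0.0003] -6.4 head 60.7
[0.0084, -0.0152, 0.0004] -8.0 head 62.2
[0.0099, -0.0184, 0.0004] -9.5 head 63.8
[0.0112, -0.0216, 0.0004] -11.1 head 65.4
[0.0125, -0.0249, 0.0004] -12.7 head 66.9
```

Emit:
jog_arm(
  motion=[
    [[0.0017,-0.0029,0,0,0,-1.7,0],[0.0035,-0.0059,0,0,0,-3.3,0],[0.0052,-0.009,0,0,0,-4.8,0],[0.0068,-0.0121,0,0,0,-6.4,0],[0.0084,-0.0152,0,0,0,-8,0],[0.0099,-0.0184,0,0,0,-9.5,0],[0.0112,-0.0216,0,0,0,-11.1,0],[0.0125,-0.0249,0,0,0,-12.7,0]],
  ],
)

```text
t: 10.15
eef_pos: [0.6752, -0.0639, 0.0544]
ee_rot: [3.14, -0.007, 0.173]
force: [-0.1, -3.7, 0.0]
width: 0.0005
```

```bash
python3 - <<'E'
from h import *
plan(.0035,z=.054)
E
```

```text
s 0.1035 dist 0.0001
origin [ 0.0986 -0.0418] head deg 67.05 lateral(left+) err -0.0001 yaw err deg 0.05 F along/left [-3.65  0.75  0.05]
[0.0021, -0.0034, 0.0004] -1.8 head 68.9
[0.0042, -0.007, 0.0005] -3.6 head 70.7
[0.0062, -0.0105, 0.0005] -5.4 head 72.5
[0.008, -0.0142, 0.0005] -7.2 head 74.3
[0.0098, -0.0179, 0.0005] -9.1 head 76.2
[0.0114, -0.0216, 0.0005] -10.9 head 78.0
[0.0128, -0.0254, 0.0005] -12.5 head 79.6
[0.014, -0.0292, 0.0005] -14.1 head 81.2
```

Emit:
jog_arm(
  motion=[
    [[0.0021,-0.0034,0,0,0,-1.8,0],[0.0042,-0.007,0,0,0,-3.6,0],[0.0062,-0.0105,0,0,0,-5.4,0],[0.008,-0.0142,0,0,0,-7.2,0],[0.0098,-0.0179,0,0,0,-9.1,0],[0.0114,-0.0216,0,0,0,-10.9,0],[0.0128,-0.0254,0,0,0,-12.5,0],[0.014,-0.0292,0,0,0,-14.1,0]],
  ],
)

```text
t: 10.95
eef_pos: [0.6842, -0.0326, 0.0547]
ee_rot: [3.138, -0.007, 0.422]
force: [1.1, -3.8, 1.4]
width: 0.0006
```

```bash
python3 - <<'E'
from h import *
plan(.004,z=.054)
im=optics.grab_frame("scene")[:,:,::-1]; x0,y0,x1,y1=(260,160,390,270); cv2.imwrite("pics/scene7.png",cv2.resize(im[y0:y1,x0:x1],None,fx=5,fy=5,interpolation=cv2.INTER_CUBIC))
im=optics.grab_frame("top")[:,:,::-1]; x0,y0,x1,y1=(220,120,350,230); cv2.imwrite("pics/top7.png",cv2.resize(im[y0:y1,x0:x1],None,fx=5,fy=5,interpolation=cv2.INTER_CUBIC))
E
```

```text
s 0.1317 dist 0.0003
origin [ 0.1062 -0.0154] head deg 81.3 lateral(left+) err -0.0002 yaw err deg 0.05 F along/left [-3.94  0.55  1.39]
[0.0019, -0.0041, 0.0007] -1.6 head 82.9
[0.0037, -0.0081, 0.0007] -3.0 head 84.3
[0.0053, -0.0121, 0.0007] -4.3 head 85.6
[0.0065, -0.0162, 0.0007] -5.4 head 86.7
[0.0075, -0.0203, 0.0007] -6.4 head 87.7
[0.0083, -0.0243, 0.0007] -7.1 head 88.5
[0.0087, -0.0284, 0.0007] -7.8 head 89.1
[0.0089, -0.0325, 0.0007] -8.2 head 89.6
```

View pics/scene7.png

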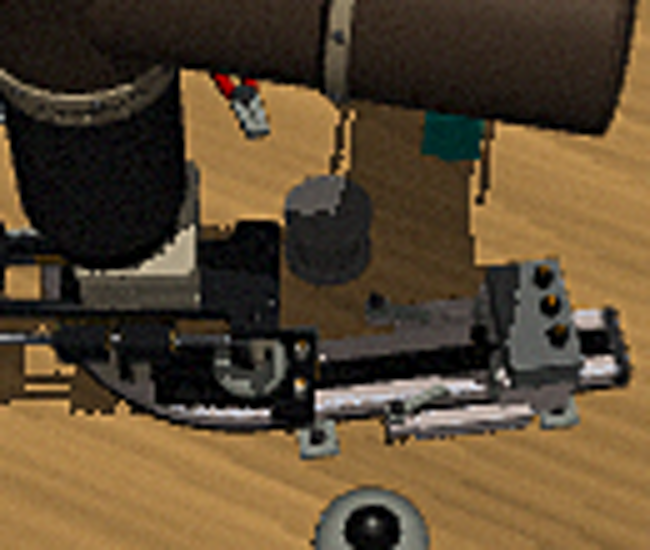

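View pics/top7.png

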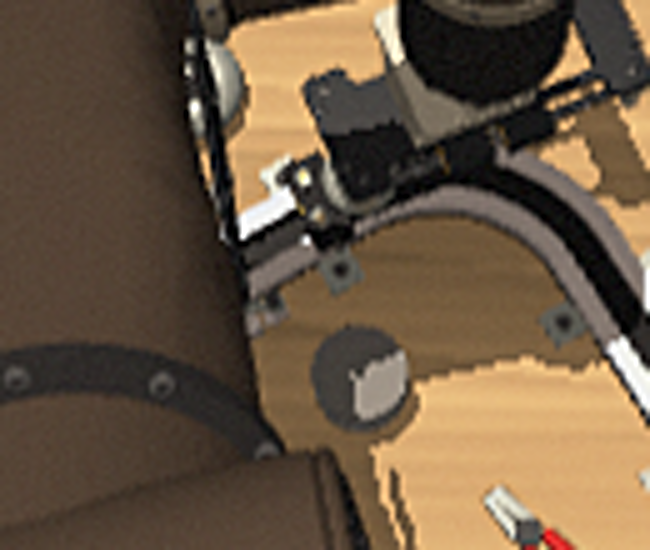

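The carrier is on the exit leg: nose near scene crop (300,370), with the dock ahead at (535,330). I'll estimate the dock face position and continue.

Emit:
jog_arm(
  motion=[
    [[0.0019,-0.0041,0,0,0,-1.6,0],[0.0037,-0.0081,0,0,0,-3,0],[0.0053,-0.0121,0,0,0,-4.3,0],[0.0065,-0.0162,0,0,0,-5.4,0],[0.0075,-0.0203,0,0,0,-6.4,0],[0.0083,-0.0243,0,0,0,-7.1,0],[0.0087,-0.0284,0,0,0,-7.8,0],[0.0089,-0.0325,0,0,0,-8.2,0]],
  ],
)

```text
t: 11.85
eef_pos: [0.6788, 0.0018, 0.0544]
ee_rot: [3.138, -0.006, 0.565]
force: [0.9, -4.5, 3.1]
width: 0.0006
```

```bash
python3 - <<'E'
from h import *
plan(.004,z=.054)
print("dock top front corners", totrack(cast("scene",[[230+575/4.5,140+335/4.5],[230+595/4.5,140+435/4.5],[260+512/5,160+262/5],[260+512/5,160+370/5]],.065),trk()).round(3))
a=cast("top",[[210+120/4.2,130+165/4.2],[210+190/4.2,130+255/4.2]],.065);print(totrack(a,trk()).round(3))
im=optics.grab_frame("scene")[:,:,::-1]; x0,y0,x1,y1=(260,160,390,270); cv2.imwrite("pics/scene8.png",cv2.resize(im[y0:y1,x0:x1],None,fx=6,fy=5.4,interpolation=cv2.INTER_CUBIC))
E
```

```text
s 0.165 dist 0.0003
origin [0.1099 0.0172] head deg 89.68 lateral(left+) err -0.0002 yaw err deg -0.14 F along/left [-4.24  1.65  3.1 ]
[0.0001, -0.0041, 0.0004] -0.4 head 89.9
[0.0002, -0.0081, 0.0004] -0.5 head 90.0
[0.0002, -0.0121, 0.0004] -0.5 head 90.0
[0.0002, -0.0161, 0.0004] -0.5 head 90.0
[0.0001, -0.0201, 0.0004] -0.5 head 90.0
[0.0001, -0.0241, 0.0003] -0.5 head 90.0
[0.0001, -0.0281, 0.0003] -0.5 head 90.0
[0.0, -0.0321, 0.0003] -0.5 head 90.0
dock top front corners [[0.079 0.149]
 [0.16  0.146]
 [0.073 0.165]
 [0.151 0.148]]
[[0.149 0.157]
 [0.065 0.148]]
```

View pics/scene8.png

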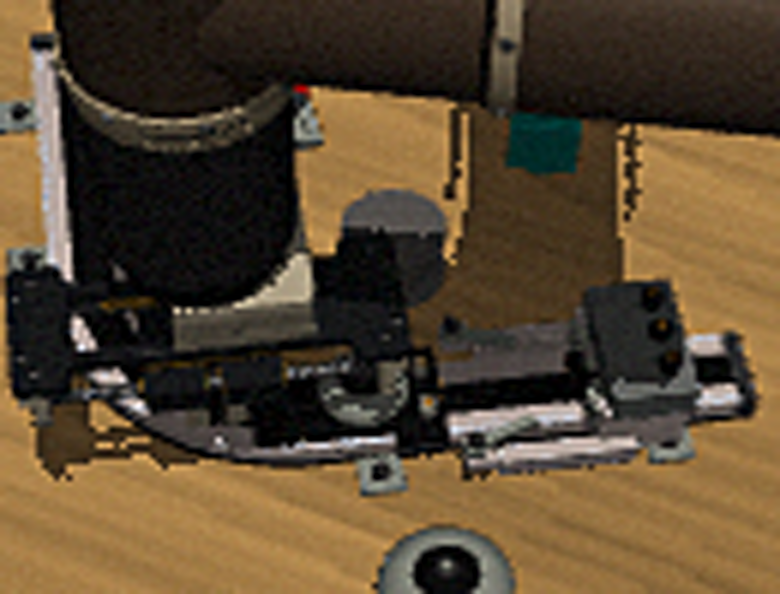

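Emit:
jog_arm(
  motion=[
    [[0.0001,-0.004,0,0,0,-0.4,0],[0.0002,-0.007,0,0,0,-0.5,0],[0.0002,-0.01,0,0,0,-0.5,0],[0.0002,-0.013,0,0,0,-0.5,0],[0.0002,-0.016,0,0,0,-0.5,0],[0.0002,-0.019,0,0,0,-0.5,0],[0.0002,-0.022,0,0,0,-0.5,0],[0.0002,-0.025,0,0,0,-0.5,0]],
  ],
)

```text
t: 12.7
eef_pos: [0.6651, 0.0238, 0.0543]
ee_rot: [3.138, -0.006, 0.574]
force: [2.4, -4.0, 1.7]
width: 0.0002
```

```bash
python3 - <<'E'
from h import *
plan(.003,z=.0545,n=2)
im=optics.grab_frame("scene")[:,:,::-1]; x0,y0,x1,y1=(300,180,400,260); cv2.imwrite("pics/scene9.png",cv2.resize(im[y0:y1,x0:x1],None,fx=7,fy=7,interpolation=cv2.INTER_CUBIC))
E
```

```text
s 0.1907 dist 0.0001
origin [0.11  0.043] head deg 90.0 lateral(left+) err -0.0001 yaw err deg 0.07 F along/left [-4.69  0.19  1.67]
[-0.0001, -0.003, -0.0003] 0.1 head 90.0
[-0.0001, -0.006, -0.0003] 0.1 head 90.0
```

View pics/scene9.png

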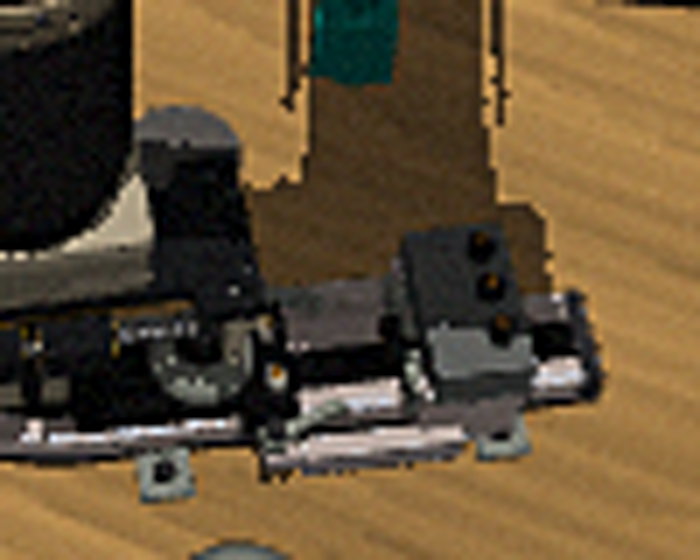

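Emit:
jog_arm(
  motion=[
    [[0,-0.002,0,0,0,0,0],[0,-0.0045,0,0,0,0,0],[0,-0.007,0,0,0,0,0],[0,-0.0095,0,0,0,0,0],[0,-0.012,0,0,0,0,0],[0,-0.0145,0,0,0,0,0],[0,-0.017,0,0,0,0,0],[0,-0.0195,0,0,0,0,0]],
  ],
)

```text
t: 13.55
eef_pos: [0.6546, 0.0402, 0.0544]
ee_rot: [3.138, -0.007, 0.574]
force: [3.2, -5.4, 2.0]
width: 0.0008
```

```bash
python3 - <<'E'
from h import *
plan(.003,z=.0545,n=1)
E
```

```text
s 0.2102 dist 0.0002
origin [0.11   0.0625] head deg 90.0 lateral(left+) err -0.0002 yaw err deg 0.06 F along/left [-6.31  0.21  1.98]
[-0.0002, -0.003, -0.0001] 0.1 head 90.0
```

Emit:
jog_arm(
  motion=[
    [[0,-0.0015,0,0,0,0,0],[0,-0.003,0,0,0,0,0],[0,-0.0045,0,0,0,0,0],[0,-0.006,0,0,0,0,0]],
  ],
)

```text
t: 13.95
eef_pos: [0.6512, 0.0453, 0.0544]
ee_rot: [3.138, -0.007, 0.574]
force: [2.2, -5.1, 1.9]
width: 0.0005
```

```bash
python3 - <<'E'
from h import *
plan(.003,z=.0545,n=1)
im=optics.grab_frame("scene")[:,:,::-1]; x0,y0,x1,y1=(300,180,400,260); cv2.imwrite("pics/scene10.png",cv2.resize(im[y0:y1,x0:x1],None,fx=7,fy=7,interpolation=cv2.INTER_CUBIC))
E
```

```text
s 0.2162 dist 0.0001
origin [0.11   0.0685] head deg 90.0 lateral(left+) err -0.0001 yaw err deg 0.06 F along/left [-5.52  0.94  1.91]
[-0.0001, -0.0029, -0.0001] 0.1 head 90.0
```

View pics/scene10.png

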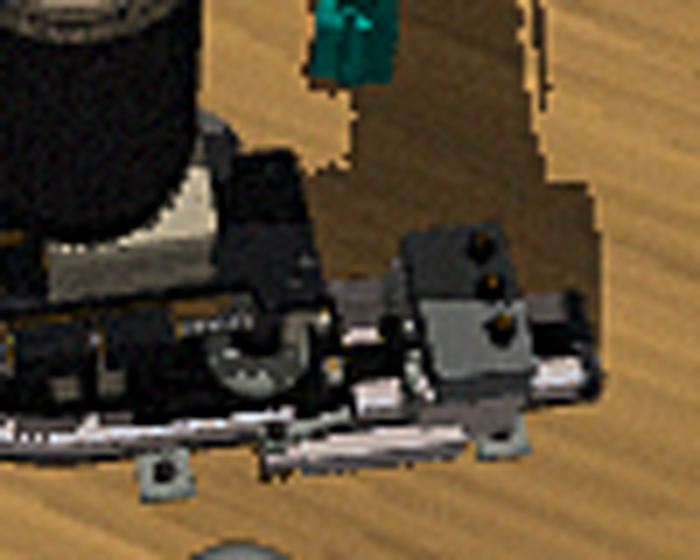

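The nose front is at crop (355,365) and the dock's stops are at about (410,370), so roughly 20 mm remain. Now small steps.

Emit:
jog_arm(
  motion=[
    [[0,-0.0015,0,0,0,0,0],[0,-0.003,0,0,0,0,0],[0,-0.0045,0,0,0,0,0],[0,-0.006,0,0,0,0,0]],
  ],
)

```text
t: 14.4
eef_pos: [0.6477, 0.0506, 0.0543]
ee_rot: [3.138, -0.006, 0.574]
force: [2.5, -4.3, 2.2]
width: 0.0002
```

```bash
python3 - <<'E'
from h import *
plan(.003,z=.0545,n=1)
E
```

```text
s 0.2227 dist 0.0
origin [0.11  0.075] head deg 90.0 lateral(left+) err -0.0 yaw err deg 0.07 F along/left [-4.97  0.19  2.15]
[-0.0, -0.003, -0.0002] 0.1 head 90.0
```

Emit:
jog_arm(
  motion=[
    [[0,-0.0015,0,0,0,0,0],[0,-0.003,0,0,0,0,0],[0,-0.0045,0,0,0,0,0]],
  ],
)

```text
t: 14.7
eef_pos: [0.6452, 0.0545, 0.0543]
ee_rot: [3.138, -0.006, 0.574]
force: [0.8, -3.7, 1.3]
width: 0.0003
```

```bash
python3 - <<'E'
from h import *
plan(.003,z=.0545,n=1)
E
```

```text
s 0.2272 dist 0.0001
origin [0.11   0.0795] head deg 90.0 lateral(left+) err -0.0 yaw err deg 0.06 F along/left [-3.56  1.33  1.28]
[-0.0, -0.0029, -0.0002] 0.1 head 90.0
```

Emit:
jog_arm(
  motion=[
    [[0,-0.001,0,0,0,0,0],[0,-0.002,0,0,0,0,0],[0,-0.003,0,0,0,0,0],[0,-0.004,0,0,0,0,0]],
  ],
)

```text
t: 15.1
eef_pos: [0.6431, 0.058, 0.0544]
ee_rot: [3.138, -0.007, 0.574]
force: [2.0, -3.9, 1.0]
width: 0.0004
```

```bash
python3 - <<'E'
from h import *
plan(.003,z=.0545,n=1)
im=optics.grab_frame("scene")[:,:,::-1]; x0,y0,x1,y1=(310,190,400,260); cv2.imwrite("pics/scene11.png",cv2.resize(im[y0:y1,x0:x1],None,fx=8,fy=8,interpolation=cv2.INTER_CUBIC))
E
```

```text
s 0.2315 dist 0.0001
origin [0.11   0.0837] head deg 90.0 lateral(left+) err -0.0001 yaw err deg 0.07 F along/left [-4.36  0.41  1.01]
[-0.0001, -0.0031, -0.0001] 0.1 head 90.0
```

View pics/scene11.png

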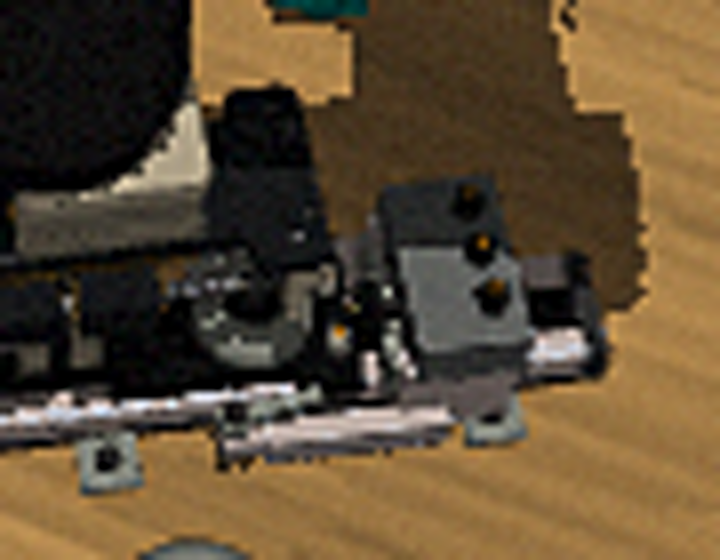

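About 1–3 px (5–10 mm) separates the nose (crop 360) from the steel stops (385). I'll go in at 0.7 mm per row or slower.

Emit:
jog_arm(
  motion=[
    [[0,-0.0007,0,0,0,0,0],[0,-0.0014,0,0,0,0,0],[0,-0.0021,0,0,0,0,0],[0,-0.0028,0,0,0,0,0]],
  ],
)

```text
t: 15.55
eef_pos: [0.6414, 0.0605, 0.0543]
ee_rot: [3.138, -0.006, 0.574]
force: [2.2, -2.5, 2.3]
width: 0.0002
```

```bash
python3 - <<'E'
from h import *
plan(.003,z=.0545,n=1)
E
```

```text
s 0.2345 dist 0.0001
origin [0.11   0.0867] head deg 90.0 lateral(left+) err -0.0 yaw err deg 0.06 F along/left [-3.31 -0.52  2.34]
[-0.0, -0.0031, -0.0002] 0.1 head 90.0
```

Emit:
jog_arm(
  motion=[
    [[0,-0.0007,0,0,0,0,0],[0,-0.0014,0,0,0,0,0],[0,-0.0021,0,0,0,0,0],[0,-0.0028,0,0,0,0,0]],
  ],
)

```text
t: 15.95
eef_pos: [0.6403, 0.0622, 0.0546]
ee_rot: [3.137, -0.007, 0.574]
force: [3.9, -8.5, 2.1]
width: 0.0005
```

```bash
python3 - <<'E'
from h import *
plan(.003,z=.0545,n=1)
E
```

```text
s 0.2365 dist 0.0001
origin [0.11   0.0887] head deg 90.0 lateral(left+) err -0.0001 yaw err deg 0.07 F along/left [-9.24  1.26  2.13]
[-0.0001, -0.003, 0.0001] 0.1 head 90.0
```

Emit:
jog_arm(
  motion=[
    [[0,-0.001,0,0,0,0,0],[0,-0.0015,0,0,0,0,0],[0,-0.002,0,0,0,0,0]],
  ],
)

```text
t: 16.25
eef_pos: [0.6398, 0.0632, 0.055]
ee_rot: [3.136, -0.007, 0.574]
force: [4.7, -9.1, 3.3]
width: 0.0003
```

```bash
python3 - <<'E'
from h import *
plan(.003,z=.0545,n=1)
E
```

```text
s 0.2375 dist 0.0002
origin [0.11   0.0897] head deg 90.0 lateral(left+) err -0.0002 yaw err deg 0.07 F along/left [-10.18   0.96   3.33]
[-0.0002, -0.0029, 0.0005] 0.1 head 90.0
```

Emit:
jog_arm(
  motion=[
    [[0,-0.0013,0,0,0,0,0],[0,-0.0017,0,0,0,0,0],[0,-0.0021,0,0,0,0,0]],
  ],
)

```text
t: 16.55
eef_pos: [0.6394, 0.0642, 0.0555]
ee_rot: [3.135, -0.008, 0.574]
force: [3.4, -8.5, 2.7]
width: 0.0008
```

```bash
python3 - <<'E'
from h import *
plan(.003,z=.0545,n=1)
E
```

```text
s 0.2387 dist 0.0005
origin [0.11  0.091] head deg 90.0 lateral(left+) err -0.0004 yaw err deg 0.08 F along/left [-9.03  1.75  2.73]
[-0.0005, -0.0031, 0.001] 0.1 head 90.0
```

Emit:
jog_arm(
  motion=[
    [[-0.0004,-0.0012,0.0004,0,0,0,0],[-0.0004,-0.0016,0.0004,0,0,0,0],[-0.0004,-0.002,0.0004,0,0,0,0]],
  ],
)

```text
t: 16.85
eef_pos: [0.6387, 0.065, 0.0556]
ee_rot: [3.133, -0.008, 0.574]
force: [4.7, -9.3, 3.3]
width: 0.0006
```

```bash
python3 - <<'E'
from h import *
plan(.003,z=.0545,n=1)
im=optics.grab_frame("scene")[:,:,::-1]; x0,y0,x1,y1=(310,190,400,260); cv2.imwrite("pics/scene12.png",cv2.resize(im[y0:y1,x0:x1],None,fx=8,fy=8,interpolation=cv2.INTER_CUBIC))
E
```

```text
s 0.2397 dist 0.0002
origin [0.11  0.092] head deg 90.0 lateral(left+) err -0.0002 yaw err deg 0.08 F along/left [-10.35   1.03   3.29]
[-0.0002, -0.0031, 0.0011] 0.1 head 90.0
```

View pics/scene12.png

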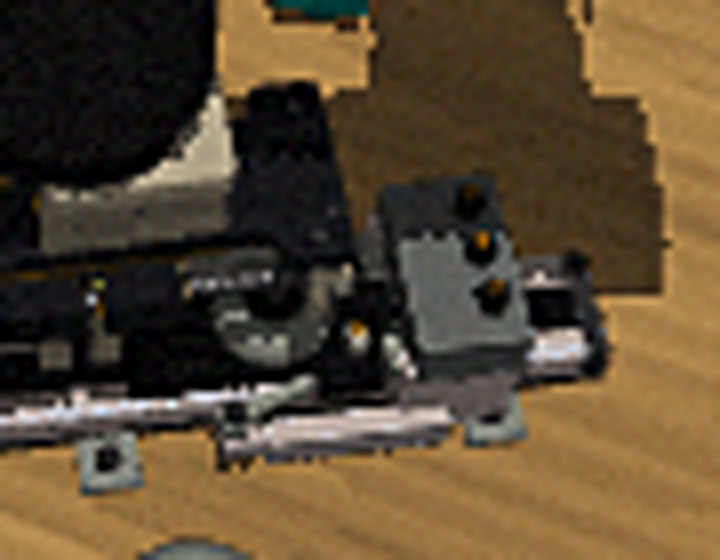

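Emit:
jog_arm(
  motion=[
    [[-0.0002,-0.0014,0.0003,0,0,0,0],[-0.0002,-0.0018,0.0003,0,0,0,0],[-0.0002,-0.0022,0.0003,0,0,0,0]],
  ],
)

```text
t: 17.2
eef_pos: [0.6381, 0.0657, 0.0559]
ee_rot: [3.132, -0.009, 0.574]
force: [5.1, -12.1, 3.8]
width: 0.0004
```

```bash
python3 - <<'E'
from h import *
plan(.003,z=.0545,n=1)
E
```

```text
s 0.2405 dist 0.0001
origin [0.11   0.0927] head deg 90.0 lateral(left+) err -0.0001 yaw err deg 0.09 F along/left [-12.97   2.31   3.83]
[-0.0001, -0.0029, 0.0014] 0.1 head 90.0
```

Emit:
jog_arm(
  motion=[
    [[-0.0002,-0.0015,0.0003,0,0,0,0],[-0.0002,-0.0017,0.0003,0,0,0,0],[-0.0002,-0.0019,0.0003,0,0,0,0],[-0.0002,-0.0021,0.0003,0,0,0,0]],
  ],
)

```text
t: 17.6
eef_pos: [0.6378, 0.0658, 0.0563]
ee_rot: [3.13, -0.009, 0.574]
force: [6.8, -13.8, 3.9]
width: 0.0006
```

```bash
python3 - <<'E'
from h import *
plan(.003,z=.0545,n=1)
im=optics.grab_frame("scene")[:,:,::-1]; x0,y0,x1,y1=(310,190,400,260); cv2.imwrite("pics/scene13.png",cv2.resize(im[y0:y1,x0:x1],None,fx=8,fy=8,interpolation=cv2.INTER_CUBIC))
E
```

```text
s 0.2407 dist 0.0001
origin [0.11  0.093] head deg 90.0 lateral(left+) err 0.0001 yaw err deg 0.1 F along/left [-15.25   1.77   3.89]
[0.0001, -0.0029, 0.0018] 0.1 head 90.0
```

View pics/scene13.png

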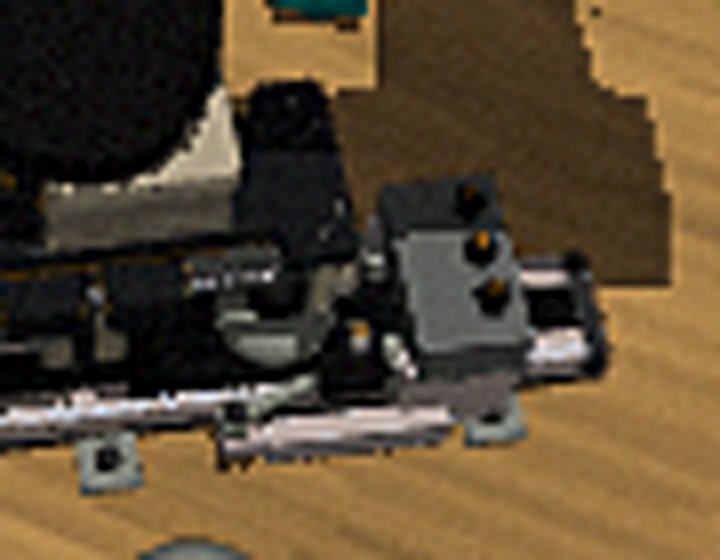

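Force climbed to 15 N with only 0.3 mm of advance, about 5 mm after the first probe contact. That looks like the stops after the snap, so I'll back off and look.

Emit:
jog_arm(
  motion=[
    [[0,0.0005,0,0,0,0,0],[0,0.002,0,0,0,0,0],[0,0.008,0,0,0,0,0],[0,0.014,0,0,0,0,0],[0,0.014,0,0,0,0,0]],
  ],
)

```text
t: 18.15
eef_pos: [0.6455, 0.0537, 0.0562]
ee_rot: [3.13, -0.009, 0.574]
force: [-0.7, -0.7, -0.2]
width: 0.0006
```

```bash
python3 - <<'E'
from h import *
plan(.003,z=.0545,n=1)
im=optics.grab_frame("scene")[:,:,::-1]; x0,y0,x1,y1=(310,190,400,260); cv2.imwrite("pics/scene14.png",cv2.resize(im[y0:y1,x0:x1],None,fx=8,fy=8,interpolation=cv2.INTER_CUBIC))
im=optics.grab_frame("top")[:,:,::-1]; x0,y0,x1,y1=(220,120,350,230); cv2.imwrite("pics/top14.png",cv2.resize(im[y0:y1,x0:x1],None,fx=5,fy=5,interpolation=cv2.INTER_CUBIC))
E
```

```text
s 0.2265 dist 0.0001
origin [0.11   0.0787] head deg 90.0 lateral(left+) err 0.0001 yaw err deg 0.07 F along/left [-0.16  0.99 -0.15]
[0.0001, -0.003, 0.0017] 0.1 head 90.0
```

View pics/scene14.png

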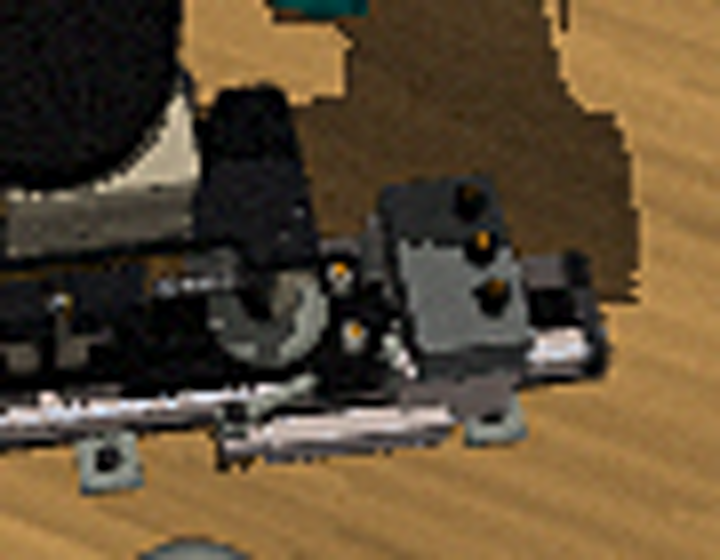

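View pics/top14.png

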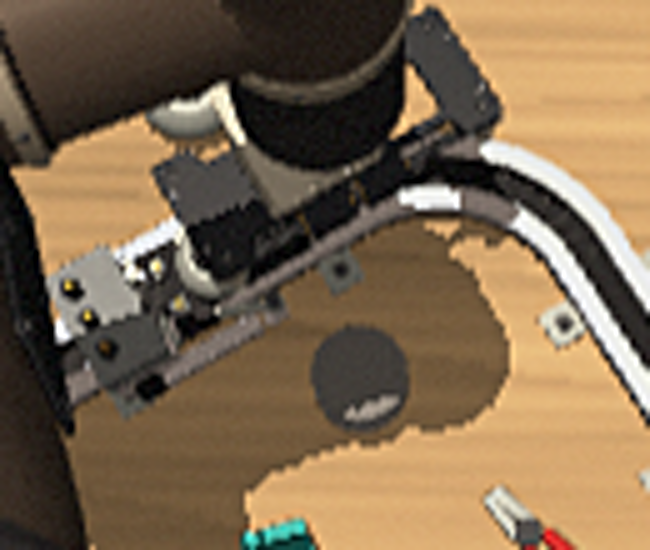

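Emit:
jog_arm(
  motion=[
    [[0,0.002,-0.04,0,0,0,0],[0,0.01,-0.08,0,0,0,0],[0,0.02,-0.12,0,0,0,0],[-0.02,0.05,-0.15,0,0,0,0],[-0.05,0.08,-0.17,0,0,0,0],[-0.08,0.11,-0.18,0,0,0,0],[-0.11,0.14,-0.18,0,0,0,0],[-0.14,0.17,-0.18,0,0,0,0]],
  ],
)

```text
t: 19.05
eef_pos: [0.6171, -0.165, 0.2377]
ee_rot: [3.13, -0.01, 0.575]
force: [1.6, -0.2, -0.4]
width: 0.0007
```

Emit:
jog_arm(
  motion=[
    [[-0.03,0.03,0,0,0,0,0],[-0.06,0.06,0,0,0,0,0],[-0.09,0.09,0,0,0,0,0],[-0.12,0.12,0,0,0,0,0],[-0.12,0.12,0,0,0,0,0]],
  ],
)

```text
t: 19.55
eef_pos: [0.5799, -0.3349, 0.2374]
ee_rot: [3.13, -0.009, 0.57]
force: [-0.3, 0.7, 0.2]
width: 0.0007
```

```bash
python3 - <<'E'
from h import *
show()
im=optics.grab_frame("scene")[:,:,::-1]; cv2.imwrite("pics/scene15f.png",im);x0,y0,x1,y1=(320,200,400,260); cv2.imwrite("pics/scene15.png",cv2.resize(im[y0:y1,x0:x1],None,fx=9,fy=9,interpolation=cv2.INTER_CUBIC))
im=optics.grab_frame("top")[:,:,::-1];cv2.imwrite("pics/top15f.png",im); x0,y0,x1,y1=(215,140,305,210); cv2.imwrite("pics/top15.png",cv2.resize(im[y0:y1,x0:x1],None,fx=8,fy=8,interpolation=cv2.INTER_CUBIC))
E
```

```text
t 19.55 pos [ 0.5799 -0.3349  0.2374] yaw [ 3.13  -0.009  0.57 ] F [-0.35  0.66  0.24] w 0.0007 q [-0.23  0.35 -0.03  0.   -1.18  2.37]
track [-0.1558 -0.2833] F track [0.07 0.75 0.24]
```

View pics/scene15.png

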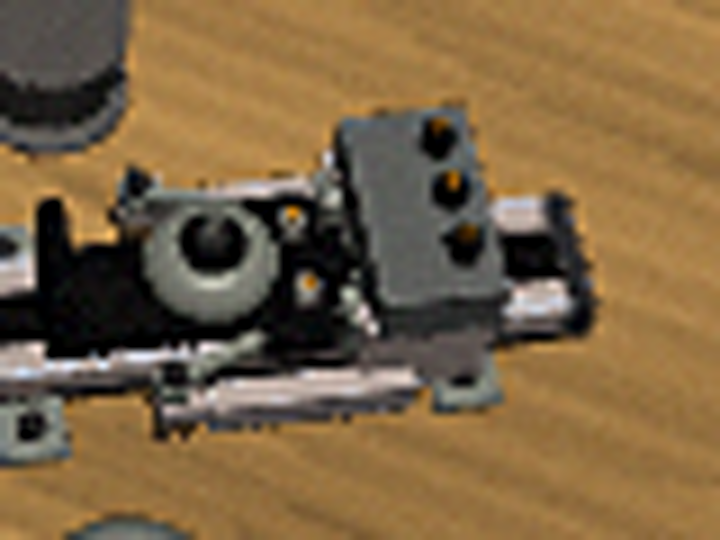

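View pics/top15.png

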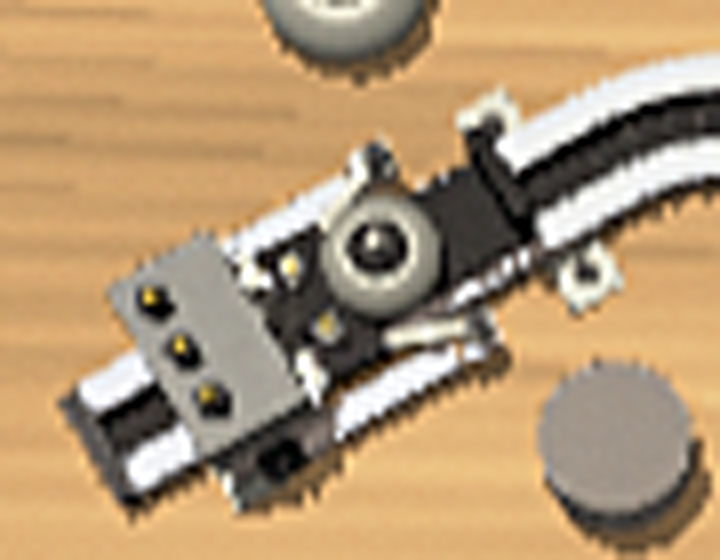

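The carrier sits in the dock with the arm clear, and both latch arms show next to the nose: right tip at top crop (325,220), left tip at (385,340). To tell whether they are closed, I'll compare each one with its free pose in the first pictures.

```bash
python3 - <<'E'
from h import *
def pair(n,b,f):
    x0,y0,x1,y1=b; a=[cv2.resize(cv2.imread(p)[y0:y1,x0:x1],None,fx=f,fy=f,interpolation=cv2.INTER_CUBIC) for p in (f"pics/{n}0.png",f"pics/{n}15f.png")]
    for i in a:
        for k in range(0,i.shape[1],f*5): cv2.line(i,(k,0),(k,4),(0,0,255),1)
        for k in range(0,i.shape[0],f*5): cv2.line(i,(0,k),(4,k),(0,0,255),1)
    cv2.imwrite(f"pics/pair_{n}.png",np.hstack(a))
pair("top",(242,154,282,194),10);pair("scene",(332,212,362,246),13)
m=lambda n:(n,)
for y in (.08,.09,.1,.11,.12,.13,.14):
    print(y,[ (s,proj("top",[[*toworld([.11+s*.03,y])[0],.03]])[0].round(1).tolist(),proj("scene",[[*toworld([.11+s*.03,y])[0],.03]])[0].round(1).tolist()) for s in (1,-1)])
E
```

```text
0.08 [(1, [263.3, 162.3], [339.3, 239.4]), (-1, [273.0, 178.0], [336.1, 223.3])]
0.09 [(1, [260.5, 163.9], [342.4, 239.0]), (-1, [270.2, 179.6], [339.1, 223.0])]
0.1 [(1, [257.8, 165.5], [345.6, 238.6]), (-1, [267.5, 181.3], [342.2, 222.6])]
0.11 [(1, [255.1, 167.1], [348.7, 238.2]), (-1, [264.7, 182.9], [345.2, 222.2])]
0.12 [(1, [252.3, 168.7], [351.8, 237.8]), (-1, [261.9, 184.5], [348.2, 221.8])]
0.13 [(1, [249.5, 170.3], [354.9, 237.4]), (-1, [259.2, 186.2], [351.3, 221.5])]
0.14 [(1, [246.8, 172.0], [358.1, 237.0]), (-1, [256.4, 187.8], [354.3, 221.1])]
```

View pics/pair_top.png

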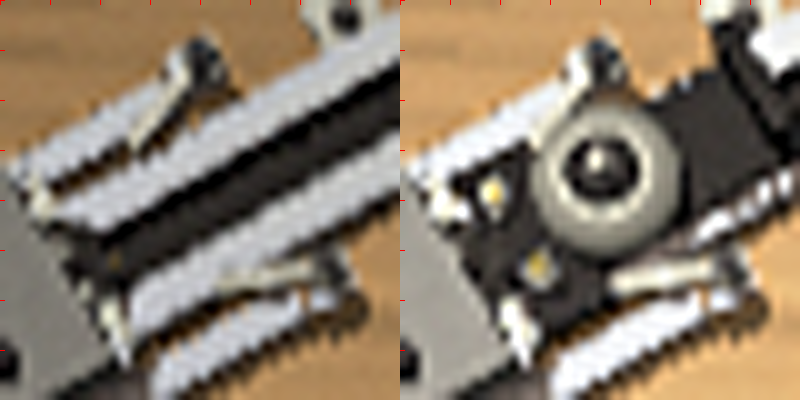

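View pics/pair_scene.png

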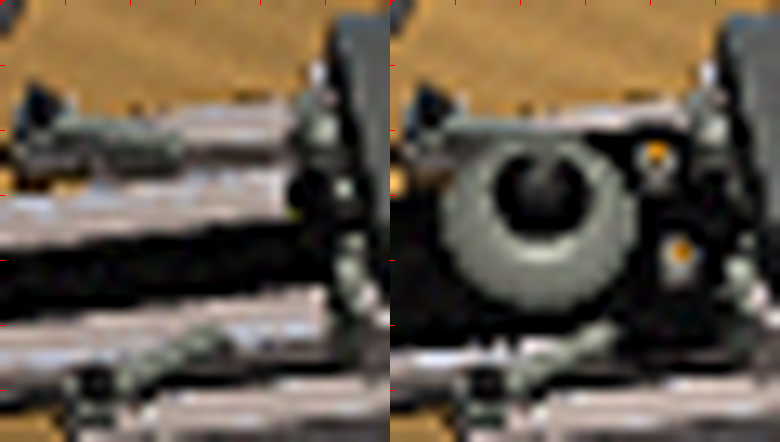

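```bash
python3 - <<'E'
from h import *
for n,(xs,ys) in (("top",(range(263,275),(176,186))),("scene",(range(335,347),(219,227)))):
    for p in (f"pics/{n}0.png",f"pics/{n}15f.png"):
        g=cv2.imread(p); v=g.max(2).astype(int)
        print(p); 
        for y in range(*ys): print(y,v[y,list(xs)])
E
```

```text
pics/top0.png
176 [ 31  26  76 137 160 200 196 192 198 202 175 161]
177 [ 80 140 160 207 197 197 194 197 172 169  96  30]
178 [162 206 202 196 195 198 201 174  90  52  45  40]
179 [199 199 196 197 198 163 151  88  52  85  75  67]
180 [199 173 178 193 173 146 125 137 153 181 105  53]
181 [196 164 176 200 175 202 187 175 166 158 105  81]
182 [174 174 166 153 158 161 118  93  92  83  84  94]
183 [ 92  88  65  26  28  73  48  73 169 138 157 156]
184 [ 11  48  66 133 141 160 143 148 224 134 186 181]
185 [ 47 133 145 195 206 203 211 217 187 103  81  57]
pics/top15f.png
176 [160 150 143 124 109  61  18  35 102 222 255 234]
177 [139 135 120  92  59  35  91 100 161 245 136  44]
178 [111  92  74  60  82  99 135 119 142  85  66  54]
179 [ 58  45  54  91 126 107  97  87  85 118 104  89]
180 [ 23  77 117 160 170 190 181 193 203 238 140  72]
181 [154 207 215 233 243 255 248 233 221 213 141 105]
182 [191 252 228 214 213 213 161 123 121 113 109 129]
183 [ 88 131  94  51  43 100  71 101 222 179 213 207]
184 [ 16  73  91 136 186 215 193 202 255 183 245 238]
185 [ 70 141 193 225 255 253 255 255 248 136
[... 195 characters left out ...]
6  46  49  61  72 110 106 129 122 121 120 170]
223 [ 61  45  52  65  54  50  53  50  64  65 116  82]
224 [93 83 89 45 88 49 56 54 53 42 50 77]
225 [ 52  46  40  36  84  77  46  43  44  41  73 126]
226 [ 46 174 162 167 145 128 141 186 188 179 182 187]
pics/scene15f.png
219 [ 36 103 191 176 173 177 180 178 176 173 172 172]
220 [ 24  38 141 163 158 179 175 114 183 148 185 181]
221 [ 15 128 147 141 138 140 148 139 179 174 198 196]
222 [109  53  56  71  71  94  92  95 104 105  88  79]
223 [ 84  44  53  54  83 113 133  96  99  99 138 122]
224 [ 97  89  68  94 123  94  10  12  69  77  27 106]
225 [ 69  55  97 115 143  24  12  51  95  45  13   5]
226 [ 28  89 105 126  95   0   8  48  51  48  27   3]
```

View pics/top15f.png

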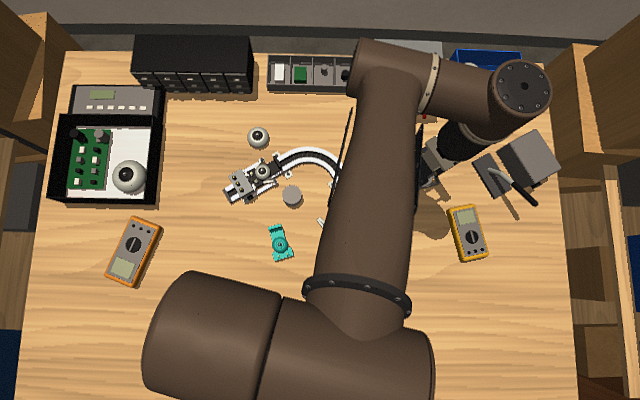

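View pics/scene15f.png

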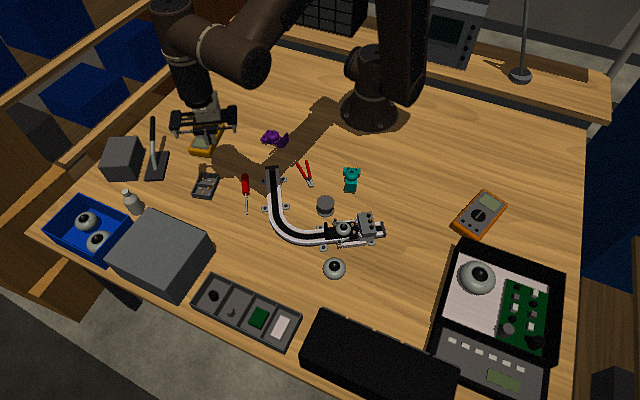

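Every bystander is where it started, for example the screwdriver at (245,190), cutters at (305,172), reel at (325,205) and spare at (334,268). The carrier stands in the dock and the arm is clear with about 0 N on it. Handing in.

```bash
python3 -c "
from station import arm
print(arm.job_done())"
```

```text
the job is handed in; nothing more can be done
None
```

I pushed the carrier along the entry leg, round the bend and into the dock with the closed fingers on its push block. Then I backed off and lifted the arm clear, and handed the job in at about 20 s. No verdict was reported.

**Forces:**
- The push was 3–5 N on the straights, with one 8 N reading in the bend.
- At the probe and latches it was 9–13 N.
- The highest reading was 15 N along the leg, at the stops. I stopped pushing there, about 5 mm after the first probe contact.
- These are forces on the tool; the force between carrier and track was not measured directly.

**Last checks:**
- **Carrier:** it stayed in the dock after release, set back about 1.5–2 mm from the stops, which would leave the probe head about 3 mm in. I estimated this from image shifts of about half a pixel, so it is not a close measurement.
- **Right latch:** its tip is where it was before the job in both views, so it reads as closed.
- **Left latch:** it matches its free pose in the top view. In the scene view the transformer hides its tip, and one edge pixel differs. That difference does not look like an open arm.
- **Bystanders:** all unmoved by eye. The arm hid some from the top camera, so I checked those in the scene view.

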